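Pack hat-shaped candle-jar lids head to tail and close up the tray

TASK

Clear the two tea lights out of the packing tray and stand them flat in their cardboard carton, and slide the follower block back for room; then stack all the loose jar lids in the tray in one straight row from the end wall: alternately plug up and plug down, each left the way up it lies now, so that the discs overlap and the row packs tight (if one way up has more lids, it takes both ends). Finally push the follower up until you feel it press the whole row firmly against the end wall and leave it there, with every lid lying flat and nothing else on the table disturbed.

Things in the scene. Friction and masses are not known exactly. Their poses are not given: they have to be found in the camera images.
- lid_1: hat-shaped jar lid: dark wooden disc 66 mm across, 14 mm thick, with a pale cork plug 46 mm across standing 15 mm out of the middle of one face (29 mm high in all, about 65 g). Origin: centre of the disc's flat outer face; z points from disc to plug. It lies disc down, plug up (z up). May be absent.
- lid_2: hat-shaped jar lid: dark wooden disc 66 mm across, 14 mm thick, with a pale cork plug 46 mm across standing 15 mm out of the middle of one face (29 mm high in all, about 65 g). Origin: centre of the disc's flat outer face; z points from disc to plug. It lies plug down, disc up (z down), its origin 29 mm above what it stands on. May be absent.
- lid_3: hat-shaped jar lid: dark wooden disc 66 mm across, 14 mm thick, with a pale cork plug 46 mm across standing 15 mm out of the middle of one face (29 mm high in all, about 65 g). Origin: centre of the disc's flat outer face; z points from disc to plug. It lies disc down, plug up (z up). May be absent.
- lid_4: hat-shaped jar lid: dark wooden disc 66 mm across, 14 mm thick, with a pale cork plug 46 mm across standing 15 mm out of the middle of one face (29 mm high in all, about 65 g). Origin: centre of the disc's flat outer face; z points from disc to plug. It lies plug down, disc up (z down), its origin 29 mm above what it stands on. May be absent.
- lid_5: hat-shaped jar lid: dark wooden disc 66 mm across, 14 mm thick, with a pale cork plug 46 mm across standing 15 mm out of the middle of one face (29 mm high in all, about 65 g). Origin: centre of the disc's flat outer face; z points from disc to plug. It lies disc down, plug up (z up). May be absent.
- lid_6: hat-shaped jar lid: dark wooden disc 66 mm across, 14 mm thick, with a pale cork plug 46 mm across standing 15 mm out of the middle of one face (29 mm high in all, about 65 g). Origin: centre of the disc's flat outer face; z points from disc to plug. It lies plug down, disc up (z down), its origin 29 mm above what it stands on. May be absent.
- tray: plywood packing tray, fixed to the table, long along its y axis. Origin on the underside, on the centre line. Floor 6 mm thick, 72 mm wide between two low side rails (9 mm wide, tops 9 mm above the floor). End wall at the -y end: inner face at y = -200 mm, top 32 mm above the floor. The follower block works from the +y end.
- tray_end (a point): foot of the end wall: middle of its inner face, at floor level. Lids packed from here touch at 56 mm between centres if alternate, the plug-down one's disc lying over the plug-up one's (1 mm between them), so a plug-up lid cannot be lowered in or lifted out beside a plug-down one that overhangs it. Two the same way up touch at 66 mm.
- follower: dark wooden block, 90 mm wide, 14 mm thick, 31 mm high, that slides along the tray's y axis and stays where left (friction about 2.5 N). Origin: bottom centre of its flat front face (towards the end wall), at tray floor level; axes as the tray's. Travel: from y = +200 mm in the tray frame (fully back) to y = 0.
- follower_grip (a point): grip tab on top of the follower, to be pinched from above: 40 mm wide (x), 14 mm thick (y, centred 7 mm behind the front face), from 30 to 68 mm above the tray floor. This point is on it, 56 mm above the floor.
- dropper: small amber dropper bottle, 30 mm across, 75 mm high, standing among the lids; origin at the centre of its underside. Not to be disturbed.
- jar_green: glass jar with a green candle, 66 mm across, 83 mm high; origin at the centre of its underside. Not to be disturbed.
- jar_cream: glass jar with a cream candle, 66 mm across, 83 mm high; origin at the centre of its underside. Not to be disturbed.
- dish: small glass dish, 80 mm across, 30 mm high; origin at the centre of its underside. Not to be disturbed.
- spoon: steel spoon lying flat; origin at the centre of its underside. Not to be disturbed.
- oil: amber oil bottle, 52 mm across, 140 mm high; origin at the centre of its underside. Not to be disturbed.
- tealight_a: white tea light in an aluminium cup, 38 mm across, 16 mm high (a 7 mm wick on top), about 30 g, left standing in the packing tray; origin at the centre of its underside.
- tealight_b: yellow tea light in an aluminium cup, 38 mm across, 16 mm high (a 7 mm wick on top), about 30 g, left standing in the packing tray; origin at the centre of its underside.
- carton: the tea lights' open cardboard carton, fixed, 158 mm (its x) by 100 mm (its y), walls 4 mm thick, 18 mm high, floor 4 mm thick; room for three tea lights side by side along x. Origin: centre of its underside.

How it is judged:
By the outcome, as a careful person would: the job done as asked, in the order asked, and still so for the second after the job is handed in, with the robot touching nothing.
Of lid_1, lid_3, lid_5 only 2 to 3 are there at a start; the rules pass over those that are not, and their reading is None.
Of lid_2, lid_4, lid_6 only 2 to 3 are there at a start; the rules pass over those that are not, and their reading is None.
At some moment in a run one of lid_1, lid_2, lid_3, lid_4, lid_5, lid_6 may be knocked a few centimetres aside while the robot is not near it.
It also fails if it takes over 210 s, if anything falls off the work surface, if the arm or the gripper's body presses on something with over 40 N, if the wrist force passes 120 N, or if a joint passes its speed limit or range.

ROBOT

A 6-joint arm with a two-finger parallel gripper is mounted at the origin on the work surface. World frame = base frame: x ahead of the robot, y to its left, z up, the work surface at z = 0. Lengths are in mm, angles in rad, forces in N, time in s.
With the tool pointing down it reaches from about 350 to 975 mm from the base axis. Payload 7.1 kg.
Tool frame: the origin (TCP) lies between the finger pads; the fingertips stand 17 mm ahead of it and the grasp point (between the pads) lies 2 mm behind it; z points along the fingers, y is the line along which they close (so a half turn about z gives the same grasp; the last joint's range is limited). The gripper opens to 88 mm and grips with 3 to 60 N. Pads are 20 mm wide; open, the fingers measure 115 mm over their backs; the gripper's body (75 mm by 178 mm) begins 61 mm behind the grasp point.
Start: joints at [-1.232, 0.423, 1.63, -0, 1.089, -0.019], TCP at [218.901, -585.395, 239.675] pointing down, gripper open.
Joint ranges: [-3, 3], [-0.9, 2.11], [0.09, 2.58], [-1.31, 4.45], [0.11, 2.69], [-2.54, 2.54]. Speed limits (rad/s): [2.39, 2.39, 3.01, 3.14, 3.14, 3.14].

INTERFACE

Orientations are given as a rotation vector (axis times angle).
In Python, from workcell import ctrl, viewer, telemetry gives the robot as it stands (ctrl), with the cameras (viewer) and the readings (telemetry).
- The arm moves only by the shell command python3 jog.py 'ROWS' [OPENING]. ROWS is a JSON list of rows, 1 to 5 of them, each of 6 numbers: dx, dy, dz in mm, then a rotation vector rx, ry, rz in rad; each row shifts and turns the commanded pose from where the row before left it, along the tool's axes as they then stand; what a row does not reach is not made up. A row lasts 1/12 s, in which the tool goes at most 41.7 mm and 0.125 rad, less where a joint would pass 70% of its speed; a pose out of reach is approached as far as the arm can. OPENING is the finger opening in mm, set as the command begins (- or left out keeps the last). The fingers move at their own pace and stop on an object; the grip force is fixed at half the most. Time passes only in rows, so rows that do not move let the fingers close. It prints the time, the measured TCP pose, the force, the opening and the grip force at its end.
- telemetry.get_obs(): the state, without advancing time (a new reading comes with each control period).
- viewer.get_image(name): name is "scene" or "top" or "wrist"; returns a dict with "img" (420x560x3 uint8, red, green, blue), "fx", "fy", "cx", "cy" (pixels), "k1" (the pictures are not rectified: a ray, as slopes to the right and down, at radius r is drawn at 1 + k1 r^2 times it, then the intrinsics apply), "R" (3x3) and "t" (3): a world point X has camera coordinates R X + t. Camera axes: x right, y down, z forward; pixel columns grow to the right and rows downward; lengths in mm; the calibration is good to about 2 mm. A picture is of the moment at which its call begins. There is no depth.
- ctrl.close_job(): hands the job in; it is judged then, once.
The state is a dict: "t": time; "qpos": joint angles; "qvel": joint speeds; "joint_torque": joint torques, N m; "ee_pos": TCP position; "orientation": TCP orientation; "ft_force": force on the tool from outside, world axes, zero at the start; "moment": the same for the moment, N m; "width": finger opening in mm; "grasp_force": force on a finger pad.
Only numpy, scipy, OpenCV 4.12 (cv2) and the standard library are available. Lean on these libraries where they do the work, as an engineer would, in place of code of your own. Each camera call takes 0.05 s, during which the arm holds its last target. There are 200 camera calls.

## Working session

There is one attempt and no reset: what is moved stays moved. The work goes in short steps, Python scripts to look and compute and a shell command to move; the robot and the scene stay as the last step left them, time stands still between calls to the robot, and variables do not carry over. Pictures are saved under pics/ and viewed, at most 14 in all, crops included, and the job is handed in when it is done.

```bash
ls; mkdir -p pics; python3 - <<'E'
from workcell import ctrl, viewer, telemetry
import cv2,numpy as np
for n in("scene","top"):
    d=viewer.get_image(n);cv2.imwrite(f"pics/{n}0.png",d["img"][:,:,::-1])
    print(n,{k:np.round(d[k],4).tolist() for k in d if k!="img"})
o=telemetry.get_obs();print(o)
E
```

```text
jog.py
pics
workcell.py
scene {'fx': 525.9145, 'fy': 525.9145, 'cx': 277.2811, 'cy': 213.8183, 'k1': -0.0199, 'R': [[0.8559, 0.5168, 0.0204], [0.327, -0.5102, -0.7954], [-0.4006, 0.6875, -0.6057]], 't': [-463.1668, -102.4761, 1473.9915]}
top {'fx': 458.5382, 'fy': 458.5382, 'cx': 284.9042, 'cy': 216.2181, 'k1': 0.0138, 'R': [[0.0027, -0.9998, 0.02], [-0.9974, -0.0041, -0.0719], [0.0719, -0.0197, -0.9972]], 't': [1.0948, 506.3545, 1110.5869]}
{'t': 0.1, 'qpos': array([-1.23202489e+00,  4.23783621e-01,  1.63059079e+00, -2.61959055e-05,
        1.08862820e+00, -1.90264507e-02]), 'qvel': array([-0.00067184, -0.00182295, -0.0023533 , -0.00124063,  0.0018211 ,
        0.00122741]), 'joint_torque': array([-2.99893991e-04, -5.45615530e+01, -2.74324107e+01,  6.44880161e-02,
        1.87370216e-02, -6.52565063e-05]), 'ee_pos': array([ 218.7256485 , -584.96582891,  238.97638874]), 'orientation': array([-3.09008396e+00, -5.58806208e-01,  3.88381295e-04]), 'ft_force': array([0.00289322, 0.45915798, 0.09118475]), 'moment': array([ 0.03407658, -0.0073084 ,  0.02348154]), 'grasp_force': 0.0, 'width': 88.09162788603885}
```

View pics/top0.png

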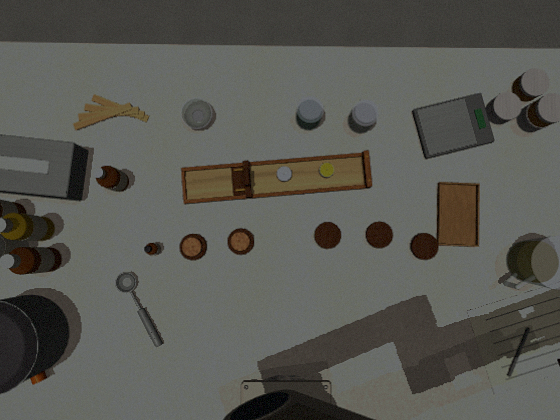

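View pics/scene0.png

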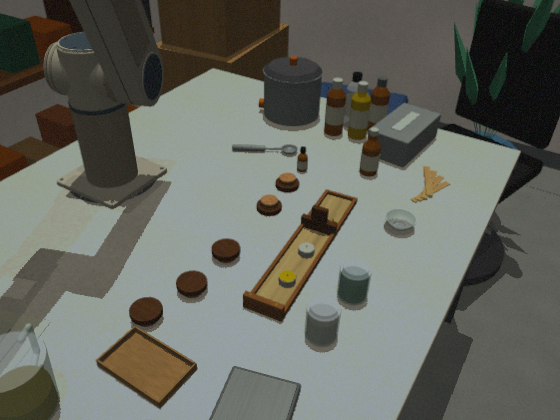

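The top view shows the yellow tea light at (327,170) and the white one at (284,173) in the tray. The follower is at (242,180) and the end wall at about (368,170). The plug-up lids are at (193,246) and (240,241), and the plug-down lids at (327,235), (379,234) and (424,246). The carton is at (458,214) and the dropper at (151,248). The scene view agrees: 2 plug-up and 3 plug-down lids, so the row is D U D U D.

```bash
cat > h.py <<'E'
import cv2,numpy as np
from workcell import ctrl, viewer, telemetry
def K(d): return np.array([[d["fx"],0,d["cx"]],[0,d["fy"],d["cy"]],[0,0,1.]]),np.array([d["k1"],0,0,0.])
def ray(d,uv):
    k,D=K(d);p=cv2.undistortPoints(np.array(uv,float).reshape(-1,1,2),k,D).reshape(-1,2)
    R=np.array(d["R"]);c=-R.T@d["t"]
    return c,np.c_[p,np.ones(len(p))]@R
def plane(d,uv,z):
    c,r=ray(d,uv);return c+r*((z-c[2])/r[:,2])[:,None]
def proj(d,X):
    k,D=K(d);return cv2.projectPoints(np.array(X,float).reshape(-1,1,3),cv2.Rodrigues(np.array(d["R"]))[0],np.array(d["t"],float),k,D)[0].reshape(-1,2)
def tri(da,a,db,b):
    ca,ra=ray(da,a);cb,rb=ray(db,b);out=[]
    for u,v in zip(ra,rb):
        s=np.linalg.lstsq(np.c_[u,-v],cb-ca,rcond=None)[0];P,Q=ca+s[0]*u,cb+s[1]*v
        out.append([*((P+Q)/2),np.linalg.norm(P-Q)])
    return np.array(out)
def blobs(d,lo,hi,amin=40,box=None):
    """HSV-range blobs: area, centroid u,v, bounding box"""
    m=cv2.inRange(cv2.cvtColor(d["img"],cv2.COLOR_RGB2HSV),np.array(lo),np.array(hi))
    if box: b=np.zeros_like(m);b[box[1]:box[3],box[0]:box[2]]=1;m=m*b
    m=cv2.morphologyEx(m,cv2.MORPH_OPEN,np.ones((3,3)))
    n,l,s,c=cv2.connectedComponentsWithStats(m)
    return [(int(s[i,4]),np.round(c[i],1).tolist(),s[i,:4].tolist()) for i in range(1,n) if s[i,4]>=amin]
def to_tool(o,dX):
    return cv2.Rodrigues(np.array(o["orientation"]))[0].T@np.array(dX,float)
E
python3 - <<'E'
from h import *
t=viewer.get_image("top");w=viewer.get_image("wrist");s=viewer.get_image("scene")
np.set_printoptions(precision=1,suppress=True)
print("lidsD z29",plane(t,[(327,235),(379,234),(424,246)],29))
print("lidsU z29",plane(t,[(193,246),(240,241)],29))
print("tea",plane(t,[(284,173),(327,170)],22))
print("tray corners",plane(t,[(183,168),(184,203),(371,187)],15),plane(t,[(366,151),(371,187)],38))
print("carton",plane(t,[(438,183),(478,183),(438,246),(478,246)],18), "foll",plane(t,[(242,180)],40))
print("tri tea",tri(s,[(306,248),(288,277)],t,[(284,173),(327,170)]))
print("tri lids",tri(s,[(226,250),(192,283),(146,311)],t,[(327,235),(379,234),(424,246)]))
print({k:np.round(w[k],3).tolist() for k in w if k!="img"})
hsv=cv2.cvtColor(t["img"],cv2.COLOR_RGB2HSV)
for p in [(284,173),(327,170),(240,241),(193,246),(327,235),(379,234),(300,178),(350,166),(350,220),(242,180),(245,165),(458,214),(190,185),(368,170),(438,214)]: print(p,hsv[p[1],p[0]])
E
```

```text
lidsD z29 [[ 460.1  -99.6   29. ]
 [ 463.  -226.7   29. ]
 [ 434.2 -336.4   29. ]]
lidsU z29 [[432.5 224.9  29. ]
 [444.9 111.7  29. ]]
tea [[ 613.1    5.4   22. ]
 [ 621.2 -101.    22. ]]
tray corners [[ 625.2  255.3   15. ]
 [ 538.2  251.3   15. ]
 [ 580.4 -211.3   15. ]] [[ 666.  -195.1   38. ]
 [ 577.2 -206.5   38. ]]
carton [[ 590.8 -377.9   18. ]
 [ 591.3 -477.8   18. ]
 [ 434.4 -374.6   18. ]
 [ 434.7 -473.5   18. ]] foll [[592.3 107.5  40. ]]
tri tea [[614.1   5.8  20.1   1.6]
 [624.5 -99.7  18.7   6.3]]
tri lids [[ 461.6  -99.8   20.4    2.8]
 [ 464.3 -227.3   22.8    2.6]
 [ 435.2 -338.    21.6    2.4]]
{'fx': 343.643, 'fy': 343.643, 'cx': 285.415, 'cy': 208.887, 'k1': -0.027, 'R': [[0.35, -0.937, -0.0], [-0.895, -0.335, 0.294], [-0.276, -0.103, -0.956]], 't': [-623.269, -36.658, 390.086]}
(284, 173) [100   7 108]
(327, 170) [ 27 203 102]
(240, 241) [ 13 152  97]
(193, 246) [ 12 144  92]
(327, 235) [ 10 168  41]
(379, 234) [ 11 249  40]
(300, 178) [ 23 108 106]
(350, 166) [ 17 111 103]
(350, 220) [ 60   7 107]
(242, 180) [ 10 139  44]
(245, 165) [ 13 188  46]
(458, 214) [ 15 142  86]
(190, 185) [ 21 112 107]
(368, 170) [ 12 194  75]
(438, 214) [ 20 213  18]
```

```bash
python3 jog.py '[[0,0,0,0,0,-0.12],[0,0,0,0,0,-0.12],[0,0,0,0,0,-0.12],[0,0,0,0,0,-0.12],[0,0,0,0,0,-0.12]]'
python3 jog.py '[[0,0,0,0,0,-0.12],[0,0,0,0,0,-0.12],[0,0,0,0,0,-0.12],[0,0,0,0,0,-0.12],[0,0,0,0,0,-0.12]]'
python3 jog.py '[[0,0,0,0,0,-0.1],[28,26,-4,0,0,0],[28,26,-4,0,0,0],[28,26,-4,0,0,0],[28,26,-4,0,0,0]]'
python3 jog.py '[[28,26,-4,0,0,0],[28,26,-4,0,0,0],[28,26,-4,0,0,0],[28,26,-4,0,0,0],[28,26,-4,0,0,0]]'
python3 jog.py '[[28,26,-4,0,0,0],[28,26,-4,0,0,0],[28,26,-4,0,0,0],[28,26,-4,0,0,0],[0,0,0,0,0,0]]'
python3 - <<'E'
from h import *
d=viewer.get_image("wrist");cv2.imwrite("pics/w1.png",d["img"][:,:,::-1]);np.savez("pics/w1.npz",**d)
print(-np.array(d["R"]).T@d["t"])
E
```

```text
t: 0.67
ee_pos: [218.9, -585.3, 239.5]
orientation: [-2.784, -1.456, -0.0]
ft_force: [-0.2, 0.3, -0.1]
width: 87.6
grasp_force: 0.0
t: 1.08
ee_pos: [218.9, -585.3, 239.6]
orientation: [-2.229, -2.213, -0.0]
ft_force: [-0.2, 0.1, -0.3]
width: 87.9
grasp_force: 0.0
t: 1.5
ee_pos: [313.3, -463.4, 255.7]
orientation: [-2.124, -2.315, -0.0]
ft_force: [0.3, 0.3, -1.3]
width: 88.0
grasp_force: 0.0
t: 1.92
ee_pos: [430.9, -312.4, 276.0]
orientation: [2.123, 2.316, -0.0]
ft_force: [0.8, -1.3, -0.1]
width: 87.7
grasp_force: 0.0
t: 2.33
ee_pos: [527.6, -189.1, 292.6]
orientation: [2.116, 2.319, 0.004]
ft_force: [-0.7, 0.2, -0.2]
width: 87.7
grasp_force: 0.0
[ 518.36203534 -107.69229427  436.99846594]
```

View pics/w1.png

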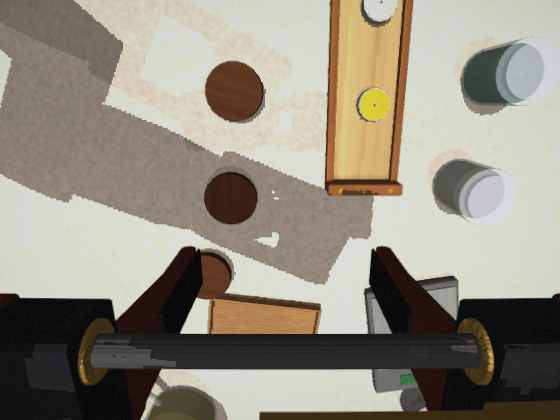

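The wrist view shows the yellow tea light at (374,104), the white one at (379,7), the end wall from about (328,188) to (402,188), the plug-down lids at (235,91), (231,198) and (213,274), and the carton at the bottom.

```bash

python3 jog.py '[[35,0,0,0,0,0],[35,0,0,0,0,0],[30,0,0,0,0,0],[0,0,0,0,0,0]]'
python3 - <<'E'
from h import *
d=viewer.get_image("wrist");cv2.imwrite("pics/w2.png",d["img"][:,:,::-1]);np.savez("pics/w2.npz",**d)
print(-np.array(d["R"]).T@d["t"],telemetry.get_obs()["ee_pos"])
a=np.load("pics/w1.npz")
for e in(a,d):
    h=cv2.cvtColor(e["img"],cv2.COLOR_RGB2HSV)
    print(blobs(e,(22,150,80),(35,255,255),100), blobs(e,(5,150,20),(16,255,130),300,(0,0,560,300)))
    for r in (60,100,140,160): print(r,[tuple(h[r,c]) for c in range(322,412,4)])
E
```

```text
t: 2.72
ee_pos: [513.7, -91.0, 291.3]
orientation: [-2.119, -2.316, 0.0]
ft_force: [0.6, 0.4, -0.5]
width: 87.8
grasp_force: 0.0
[505.36328366  -9.71354856 435.72701607] [514.26878162 -92.8546876  291.44934274]
[(675, [374.5, 103.9], [361, 89, 28, 30])] [(2613, [233.9, 90.8], [206, 62, 57, 59]), (1987, [230.2, 198.1], [205, 173, 52, 51]), (367, [359.5, 182.2], [325, 180, 72, 8]), (1091, [213.4, 276.8], [198, 254, 33, 45])]
60 [(np.uint8(43), np.uint8(10), np.uint8(219)), (np.uint8(41), np.uint8(9), np.uint8(219)), (np.uint8(13), np.uint8(171), np.uint8(122)), (np.uint8(13), np.uint8(170), np.uint8(153)), (np.uint8(20), np.uint8(115), np.uint8(191)), (np.uint8(19), np.uint8(114), np.uint8(217)), (np.uint8(21), np.uint8(112), np.uint8(216)), (np.uint8(23), np.uint8(106), np.uint8(216)), (np.uint8(21), np.uint8(107), np.uint8(215)), (np.uint8(21), np.uint8(110), np.uint8(215)), (np.uint8(21), np.uint8(109), np.uint8(215)), (np.uint8(20), np.uint8(113), np.uint8(215)), (np.uint8(18), np.uint8(117), np.uint8(212)), (np.uint8(19), np.uint8(115), np.uint8(197)), (np.uint8(19), np.uint8(117)
[... 7323 characters left out ...]
uint8(212)), (np.uint8(21), np.uint8(108), np.uint8(212)), (np.uint8(20), np.uint8(109), np.uint8(212)), (np.uint8(21), np.uint8(109), np.uint8(213)), (np.uint8(19), np.uint8(114), np.uint8(211)), (np.uint8(19), np.uint8(117), np.uint8(200)), (np.uint8(19), np.uint8(116), np.uint8(198)), (np.uint8(19), np.uint8(117), np.uint8(209)), (np.uint8(19), np.uint8(116), np.uint8(209)), (np.uint8(19), np.uint8(114), np.uint8(212)), (np.uint8(19), np.uint8(118), np.uint8(212)), (np.uint8(18), np.uint8(117), np.uint8(191)), (np.uint8(12), np.uint8(167), np.uint8(153)), (np.uint8(13), np.uint8(167), np.uint8(142)), (np.uint8(40), np.uint8(11), np.uint8(214)), (np.uint8(38), np.uint8(13), np.uint8(214))]
```

View pics/w2.png

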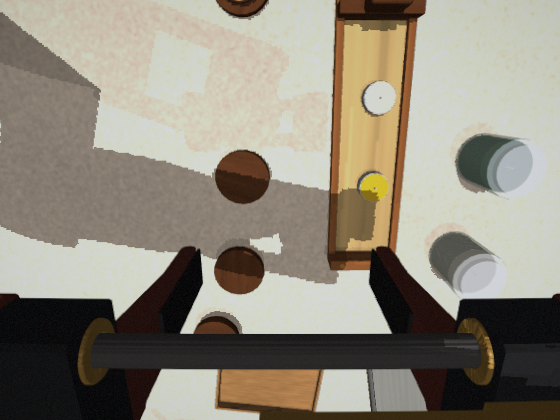

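The second wrist view shows the white tea light at (379,98), the yellow one at (374,187), the end wall foot at about row 250, and the follower at the top.

```bash
cat > tray.py <<'E'
from h import *
np.set_printoptions(precision=1,suppress=True)
def rails(e,rows,c0,c1):
    h=cv2.cvtColor(e["img"],cv2.COLOR_RGB2HSV)[:,:,:].astype(int);L=[];Rr=[]
    for r in rows:
        m=(h[r,c0:c1,0]<=16)&(h[r,c0:c1,0]>=9)&(h[r,c0:c1,1]>133)
        i=np.flatnonzero(m);mid=(i[0]+i[-1])/2
        L.append((c0+i[i<mid][-1]+.5,r));Rr.append((c0+i[-1]+.5,r))
    return plane(e,L,15),plane(e,Rr,15)
if __name__=="__main__":
    for f,rows in(("w1",range(40,165,5)),("w2",range(40,215,5))):
        e=np.load(f"pics/{f}.npz");l,r=rails(e,rows,322,414)
        pl=np.polyfit(l[:,1],l[:,0],1);pr=np.polyfit(r[:,1],r[:,0],1)
        print(f,"left inner x@y=-100",np.polyval(pl,-100),"slope",pl[0]*1000,"right outer",np.polyval(pr,-100),pr[0]*1000)
    a=np.load("pics/w1.npz");b=np.load("pics/w2.npz")
    print("yellow tri",tri(a,[(374.5,103.9)],b,[(373.9,187.4)]))
    print("lids tri",tri(a,[(233.9,90.8),(230.2,198.1)],b,[(242,176.2),(238.8,270.6)]))
    for n,e in(("w1",a),("w2",b)):
        h=cv2.cvtColor(e["img"],cv2.COLOR_RGB2HSV)
        for c in(350,365,380):
            r0=165 if n=="w1" else 225
            print(n,c,r0,[tuple(h[r,c].tolist()) for r in range(r0,r0+50,2)])
        print(blobs(e,(0,0,170),(179,60,255),200,(340,60,410,130)))
E
python3 tray.py
```

```text
w1 left inner x@y=-100 578.0074162472472 slope -95.70380272237298 right outer 658.5048117101958 -91.97204054725627
w2 left inner x@y=-100 578.1987161682907 slope -94.58328377011794 right outer 658.5728630735922 -93.69434388024514
yellow tri [[622.1 -98.5  22.9   0.1]]
lids tri [[ 459.2  -99.1   22.4    0.3]
 [ 461.5 -226.1   24.8    0.4]]
w1 350 165 [(20, 112, 219), (21, 110, 220), (20, 111, 219), (21, 111, 219), (21, 111, 219), (20, 110, 217), (18, 117, 207), (17, 125, 120), (13, 173, 59), (14, 171, 61), (12, 166, 138), (12, 167, 163), (12, 165, 161), (13, 162, 93), (12, 163, 94), (13, 80, 115), (15, 41, 148), (14, 44, 145), (16, 42, 146), (16, 43, 149), (17, 46, 151), (17, 43, 149), (17, 42, 151), (16, 40, 147), (16, 40, 147)]
w1 365 165 [(19, 116, 219), (19, 117, 218), (19, 118, 217), (19, 118, 218), (19, 116, 218), (19, 116, 211), (18, 116, 197), (17, 127, 116), (13, 174, 60), (12, 166, 63), (12, 166, 146), (13, 167, 173), (12, 168, 162), (13, 166, 89), (13, 173, 90), (13, 77, 116), (17, 41, 143), (15, 40, 142), (15, 40, 141), (16, 42, 139), (16, 44, 144), (16, 43, 142), (16, 41,
[... 1010 characters left out ...]
5, 118), (19, 115, 193), (19, 116, 209), (19, 116, 208), (19, 118, 209), (18, 116, 189), (14, 145, 81), (12, 170, 54), (12, 162, 60), (11, 166, 57), (13, 187, 56), (13, 170, 135), (13, 167, 163), (12, 171, 148), (13, 170, 147), (12, 167, 145), (33, 23, 214), (38, 19, 216)]
w2 380 225 [(19, 118, 208), (19, 115, 208), (19, 116, 209), (19, 116, 209), (19, 115, 209), (19, 116, 207), (19, 116, 208), (19, 116, 207), (19, 117, 207), (19, 118, 207), (18, 118, 179), (3, 173, 34), (2, 138, 35), (5, 168, 35), (5, 146, 35), (7, 189, 35), (6, 189, 35), (3, 122, 25), (30, 32, 8), (83, 102, 10), (50, 64, 12), (15, 51, 10), (110, 48, 16), (135, 57, 9), (10, 77, 10)]
[(825, [379.9, 97.2], [365, 81, 31, 33])]
```

```bash
cat > go.py <<'E'
# usage: go.py X Y Z ... : tool-axis displacement from the present pose to each world point in turn
from h import *
import sys
o=telemetry.get_obs();p=np.array(o["ee_pos"]);v=list(map(float,sys.argv[1:]))
R=cv2.Rodrigues(np.array(o["orientation"]))[0]
print("yaw %.4f"%np.arctan2(R[1,0],R[0,0]),"tilt",np.round(R[:,2],3),"q6 %.2f"%o["qpos"][5],"p",np.round(p,1))
for i in range(0,len(v),3):
    X=np.array(v[i:i+3]);d=R.T@(X-p);print(np.round(d,1),"rows>=%.1f"%(np.linalg.norm(d)/41.7));p=X
E
python3 - <<'E'
from tray import *
a=np.load("pics/w1.npz");b=np.load("pics/w2.npz")
print("foot",plane(a,[(350,179),(365,179),(380,179)],6),plane(b,[(350,250),(365,250)],6))
print("walltop inner",plane(a,[(365,184.5)],38),plane(b,[(365,260)],38))
print("white",plane(b,[(379.9,97.2)],22),"yellow",plane(a,[(374.5,103.9)],22),plane(b,[(373.9,187.4)],22))
E
python3 jog.py '[[0,0,0,0,0,0.125],[0,0,0,0,0,0.125],[0,0,0,0,0,0.125],[0,0,0,0,0,0.125],[0,0,0,0,0,0.125]]'
python3 jog.py '[[0,0,0,0,0,0.125],[0,0,0,0,0,0.125],[0,0,0,0,0,0.125],[0,0,0,0,0,0.125],[0,0,0,0,0,0.125]]' >/dev/null
python3 jog.py '[[0,0,0,0,0,0.125],[0,0,0,0,0,0.125],[0,0,0,0,0,0.066],[0,0,0,0,0,0]]'
python3 go.py 622 -98.5 100 622 -98.5 25.5
```

```text
foot [[ 610.2 -192.3    6. ]
 [ 629.4 -190.5    6. ]
 [ 648.6 -188.8    6. ]] [[ 608.7 -191.4    6. ]
 [ 629.1 -189.6    6. ]]
walltop inner [[ 622.2 -191.    38. ]] [[ 622.  -189.9   38. ]]
white [[612.    7.3  22. ]] yellow [[622.3 -98.5  22. ]] [[622.3 -98.7  22. ]]
t: 3.18
ee_pos: [515.0, -95.7, 291.5]
orientation: [2.738, 1.54, -0.001]
ft_force: [-0.1, -0.0, 0.5]
width: 87.7
grasp_force: 0.0
t: 3.93
ee_pos: [515.0, -95.6, 291.5]
orientation: [3.138, 0.138, -0.0]
ft_force: [0.5, -0.2, 0.3]
width: 87.9
grasp_force: 0.0
yaw 0.0878 tilt [-0. -0. -1.] q6 1.28 p [515.  -95.6 291.5]
[106.4  12.2 191.5] rows>=5.3
[ 0.  -0.  74.5] rows>=1.8
```

```bash

python3 jog.py '[[21,2.4,38,0,0,-0.006],[21,2.4,35,0,0,0],[21,2.4,35,0,0,0],[21,2.4,35,0,0,0],[22,2.6,35,0,0,0]]' 60
python3 jog.py '[[0,0,13,0,0,0],[0,0,25,0,0,0],[0,0,30,0,0,0],[0,0,18,0,0,0],[0,0,0,0,0,0]]' 60
python3 go.py 622.3 -98.5 25.5
```

```text
t: 4.35
ee_pos: [621.6, -97.3, 113.5]
orientation: [3.137, 0.156, 0.0]
ft_force: [-0.0, 0.3, 1.5]
width: 60.7
grasp_force: 0.0
t: 4.77
ee_pos: [617.7, -96.3, 25.8]
orientation: [-3.136, -0.155, 0.011]
ft_force: [-0.9, -0.2, 0.1]
width: 59.8
grasp_force: 0.0
yaw 0.0988 tilt [-0.007  0.001 -1.   ] q6 1.30 p [617.7 -96.3  25.8]
[4.4 2.6 0.3] rows>=0.1
```

```bash

python3 jog.py '[[4,2.5,0,0,0,0],[0,0,0,0,0,0]]' 60
python3 jog.py '[[0,0,0,0,0,0],[0,0,0,0,0,0],[0,0,0,0,0,0],[0,0,0,0,0,0],[0,0,0,0,0,0]]' 20
python3 jog.py '[[0,0,-20,0,0,0],[0,0,-30,0,0,0],[0,0,-30,0,0,0],[0,0,0,0,0,0]]' 20
python3 go.py 465 -426 106 465 -426 25
```

```text
t: 4.93
ee_pos: [626.9, -98.9, 31.0]
orientation: [3.137, 0.154, 0.004]
ft_force: [1.6, 0.3, -0.2]
width: 60.2
grasp_force: 0.0
t: 5.35
ee_pos: [625.8, -97.9, 30.3]
orientation: [3.137, 0.154, 0.002]
ft_force: [-1.5, -1.3, 6.4]
width: 37.3
grasp_force: 30.0
t: 5.68
ee_pos: [628.7, -98.2, 114.8]
orientation: [3.136, 0.154, 0.013]
ft_force: [1.6, -0.5, 0.6]
width: 37.3
grasp_force: 30.0
yaw 0.0980 tilt [ 0.008 -0.001 -1.   ] q6 1.30 p [628.7 -98.2 114.8]
[-195.   310.1    7.9] rows>=8.8
[-0.7 -0.2 81. ] rows>=1.9
```

```bash

python3 jog.py '[[-21,34.5,0,0,0,0],[-21,34.5,0,0,0,0],[-21,34.5,0,0,0,0],[-21,34.5,0,0,0,0],[-21,34.5,0,0,0,0]]' 20
python3 jog.py '[[-21,34.5,0,0,0,0],[-21,34.5,0,0,0,0],[-21,34.5,0,0,0,0],[-20,34,0,0,0,0],[0,0,0,0,0,0]]' 20
python3 - <<'E'
from h import *
d=viewer.get_image("wrist");cv2.imwrite("pics/w3.png",d["img"][:,:,::-1]);np.savez("pics/w3.npz",**d)
E
python3 go.py 470 -425 50 470 -425 28.5
```

```text
t: 6.1
ee_pos: [536.5, -280.8, 108.9]
orientation: [-3.138, -0.155, 0.0]
ft_force: [-0.4, -0.3, -0.2]
width: 36.9
grasp_force: 30.0
t: 6.52
ee_pos: [465.8, -430.4, 109.2]
orientation: [3.136, 0.146, 0.001]
ft_force: [-0.6, 0.3, 0.9]
width: 37.0
grasp_force: 30.0
yaw 0.0930 tilt [ 0.    -0.001 -1.   ] q6 0.72 p [ 466.7 -427.7  108.9]
[ 3.5 -2.4 58.9] rows>=1.4
[-0.  -0.  21.5] rows>=0.5
```

View pics/w3.png

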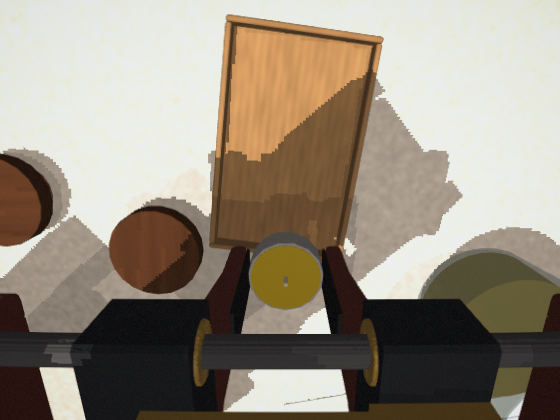

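The carton corners are at (229,16), (382,39), (211,247) and roughly (343,250). The yellow tea light hangs level between the fingers at (286,275), and the lid D3 is at (155,250), beside the carton.

```bash
python3 - <<'E'
from tray import *
a=np.load("pics/w3.npz")
c=plane(a,[(229,16),(382,39),(343,250),(211,247)],18);print(c,c.mean(0))
print("tea",plane(a,[(286,275)],100), "D3",plane(a,[(155,250)],27))
E
python3 go.py 472 -425 50 472 -425 28.5
```

```text
[[ 593.4 -382.9   18. ]
 [ 589.5 -479.1   18. ]
 [ 444.8 -474.9   18. ]
 [ 438.2 -376.8   18. ]] [ 516.5 -428.4   18. ]
tea [[ 463.6 -430.   100. ]] D3 [[ 436.2 -338.4   27. ]]
yaw 0.0930 tilt [ 0.    -0.001 -1.   ] q6 0.72 p [ 466.7 -427.7  108.9]
[ 5.5 -2.2 58.9] rows>=1.4
[-0.  -0.  21.5] rows>=0.5
```

```bash

python3 jog.py '[[4,0,20,0,0,0],[4,0,25,0,0,0],[0,0,20,0,0,0],[0,0,12,0,0,0],[0,0,0,0,0,0]]' 20
python3 jog.py '[[0,0,0,0,0,0],[0,0,0,0,0,0]]' 20
python3 go.py 474 -427 29
```

```text
t: 6.98
ee_pos: [475.6, -421.6, 29.5]
orientation: [-3.134, -0.155, 0.005]
ft_force: [-0.1, 0.6, -0.4]
width: 36.9
grasp_force: 30.0
t: 7.15
ee_pos: [477.1, -423.8, 33.1]
orientation: [3.137, 0.154, 0.001]
ft_force: [0.7, -0.2, -0.6]
width: 37.2
grasp_force: 30.0
yaw 0.0984 tilt [ 0.001 -0.001 -1.   ] q6 0.73 p [ 477.1 -423.8   33.1]
[-3.4  2.9  4.1] rows>=0.1
```

```bash

python3 jog.py '[[0,0,3,0,0,0],[0,0,1.5,0,0,0],[0,0,0,0,0,0],[0,0,0,0,0,0]]' 20
python3 jog.py '[[0,0,0,0,0,0],[0,0,0,0,0,0],[0,0,0,0,0,0]]' 54
python3 jog.py '[[0,0,-25,0,0,0],[0,0,-30,0,0,0],[0,0,-30,0,0,0],[0,0,0,0,0,0]]' 60
python3 go.py 612 7.3 114 612 7.3 26
```

```text
t: 7.48
ee_pos: [476.5, -424.0, 28.2]
orientation: [3.137, 0.153, 0.001]
ft_force: [-0.2, 0.5, -0.4]
width: 36.7
grasp_force: 30.0
t: 7.73
ee_pos: [476.5, -424.0, 27.9]
orientation: [3.138, 0.153, 0.0]
ft_force: [-0.3, -0.4, 0.4]
width: 52.6
grasp_force: 0.0
t: 8.07
ee_pos: [479.1, -426.3, 118.5]
orientation: [3.131, 0.153, 0.01]
ft_force: [-0.2, -0.4, 0.6]
width: 60.3
grasp_force: 0.0
yaw 0.0977 tilt [ 0.007 -0.006 -1.   ] q6 0.73 p [ 479.1 -426.3  118.5]
[ 174.6 -418.6    2.8] rows>=10.9
[-0.5 -0.6 88. ] rows>=2.1
```

```bash

python3 jog.py '[[15,-36,0,0,0,0],[15,-36,0,0,0,0],[15,-36,0,0,0,0],[15,-36,0,0,0,0],[15,-36,0,0,0,0]]' 60
python3 jog.py '[[15,-36,0,0,0,0],[15,-36,0,0,0,0],[15,-36,0,0,0,0],[15,-36,0,0,0,0],[15,-36,0,0,0,0]]' 60
python3 jog.py '[[15,-36,0,0,0,0],[10,-23,0,0,0,0],[0,0,0,0,0,0],[0,0,0,0,0,0],[0,0,0,0,0,0]]' 60
python3 go.py 612 7.3 26
```

```text
t: 8.48
ee_pos: [533.6, -235.8, 112.5]
orientation: [-3.138, -0.153, 0.0]
ft_force: [1.2, -0.7, 0.1]
width: 60.0
grasp_force: 0.0
t: 8.9
ee_pos: [590.7, -49.0, 112.5]
orientation: [-3.138, -0.153, 0.0]
ft_force: [0.6, 0.0, -0.2]
width: 60.0
grasp_force: 0.0
t: 9.32
ee_pos: [609.2, 9.8, 112.3]
orientation: [3.138, 0.154, -0.001]
ft_force: [-0.3, 0.4, 0.5]
width: 60.1
grasp_force: 0.0
yaw 0.0981 tilt [-0.001 -0.    -1.   ] q6 1.47 p [609.2   9.8 112.3]
[ 2.6  2.8 86.3] rows>=2.1
```

```bash

python3 jog.py '[[2.5,2.8,25,0,0,0],[0,0,30,0,0,0],[0,0,25,0,0,0],[0,0,6,0,0,0],[0,0,0,0,0,0]]' 60
python3 jog.py '[[0,0,0,0,0,0],[0,0,0,0,0,0],[0,0,0,0,0,0]]' 60
python3 jog.py '[[0,0,0,0,0,0],[0,0,0,0,0,0],[0,0,0,0,0,0],[0,0,0,0,0,0]]' 20
python3 jog.py '[[0,0,-20,0,0,0],[0,0,-30,0,0,0],[0,0,-35,0,0,0],[0,0,0,0,0,0],[0,0,0,0,0,0]]' 20
python3 go.py 554 -428 114 554 -428 28
```

```text
t: 9.73
ee_pos: [610.5, 6.1, 25.1]
orientation: [-3.138, -0.15, 0.007]
ft_force: [-0.0, -0.4, -0.5]
width: 60.0
grasp_force: 0.0
t: 9.98
ee_pos: [613.2, 7.2, 27.9]
orientation: [3.138, 0.152, 0.003]
ft_force: [-0.5, 0.3, -0.1]
width: 60.1
grasp_force: 0.0
t: 10.32
ee_pos: [612.6, 7.7, 27.1]
orientation: [3.138, 0.154, 0.001]
ft_force: [-0.4, -0.9, 2.4]
width: 37.1
grasp_force: 30.1
t: 10.73
ee_pos: [614.0, 7.8, 114.0]
orientation: [3.138, 0.154, 0.007]
ft_force: [0.4, -0.0, -1.5]
width: 37.5
grasp_force: 30.0
yaw 0.0980 tilt [ 0.004 -0.    -1.   ] q6 1.47 p [614.    7.8 114. ]
[-1.023e+02  4.278e+02 -3.000e-01] rows>=10.5
[-0.4 -0.  86. ] rows>=2.1
```

```bash

python3 jog.py '[[-9,38,0,0,0,0],[-9,38,0,0,0,0],[-9,38,0,0,0,0],[-9,38,0,0,0,0],[-9,38,0,0,0,0]]' 20
python3 jog.py '[[-9,38,0,0,0,0],[-9,38,0,0,0,0],[-9,38,0,0,0,0],[-9,38,0,0,0,0],[-9,38,0,0,0,0]]' 20
python3 jog.py '[[-9,38,0,0,0,0],[-3,10,0,0,0,0],[0,0,0,0,0,0],[0,0,0,0,0,0],[0,0,0,0,0,0]]' 20
python3 go.py 555 -428 26
```

```text
t: 11.15
ee_pos: [584.8, -187.0, 110.2]
orientation: [-3.137, -0.154, 0.004]
ft_force: [0.8, -0.3, -0.1]
width: 37.0
grasp_force: 30.0
t: 11.57
ee_pos: [558.5, -380.5, 109.9]
orientation: [-3.136, -0.153, 0.003]
ft_force: [1.3, 0.6, 0.7]
width: 36.8
grasp_force: 30.0
t: 11.98
ee_pos: [552.4, -426.3, 110.6]
orientation: [-3.136, -0.155, 0.003]
ft_force: [-0.5, 0.6, -0.9]
width: 37.0
grasp_force: 30.0
yaw 0.0986 tilt [-0.002  0.002 -1.   ] q6 0.80 p [ 552.4 -426.3  110.6]
[ 2.5  2.1 84.6] rows>=2.0
```

Release, then head for the follower: rise well above its tab.

```bash

python3 jog.py '[[2.5,0,25,0,0,0],[0,0,30,0,0,0],[0,0,20,0,0,0],[0,0,6,0,0,0],[0,0,0,0,0,0]]' 20
python3 jog.py '[[0,0,2,0,0,0],[0,0,1,0,0,0],[0,0,0,0,0,0],[0,0,0,0,0,0],[0,0,0,0,0,0]]' 20
python3 jog.py '[[0,0,0,0,0,0],[0,0,0,0,0,0],[0,0,0,0,0,0]]' 54
python3 jog.py '[[0,0,-25,0,0,0],[0,0,-35,0,0,0],[0,0,-35,0,0,0],[0,0,-35,0,0,0],[0,0,-35,0,0,0]]' 60
python3 jog.py '[[5,-38,-10,0,0,0],[5,-38,-10,0,0,0],[5,-38,-10,0,0,0],[5,-38,-10,0,0,0],[5,-38,-10,0,0,0]]' 60
python3 go.py 540 60 300
python3 - <<'E'
from h import *
d=viewer.get_image("top");cv2.imwrite("pics/t1.png",d["img"][:,:,::-1])
cv2.imwrite("pics/t1c.png",cv2.resize(d["img"][120:270,130:500,::-1],None,fx=2.1,fy=2.1))
E
```

```text
t: 12.4
ee_pos: [554.6, -425.3, 28.7]
orientation: [-3.135, -0.157, 0.005]
ft_force: [-0.7, -0.6, 0.6]
width: 37.3
grasp_force: 30.0
t: 12.82
ee_pos: [555.7, -428.4, 28.8]
orientation: [3.137, 0.153, 0.002]
ft_force: [0.4, 0.3, -0.4]
width: 36.8
grasp_force: 30.0
t: 13.07
ee_pos: [555.3, -428.2, 28.0]
orientation: [3.138, 0.153, 0.0]
ft_force: [-0.2, -0.1, -0.2]
width: 52.7
grasp_force: 0.0
t: 13.48
ee_pos: [555.0, -427.9, 194.3]
orientation: [-3.138, -0.153, 0.0]
ft_force: [0.4, -0.1, -0.2]
width: 60.2
grasp_force: 0.0
t: 13.9
ee_pos: [561.2, -234.9, 243.4]
orientation: [3.138, 0.153, 0.0]
ft_force: [1.1, 0.3, 0.7]
width: 59.8
grasp_force: 0.0
yaw 0.0972 tilt [ 0. -0. -1.] q6 1.06 p [ 561.2 -234.9  243.4]
[   7.5 -295.5  -56.6] rows>=7.2
```

View pics/t1c.png

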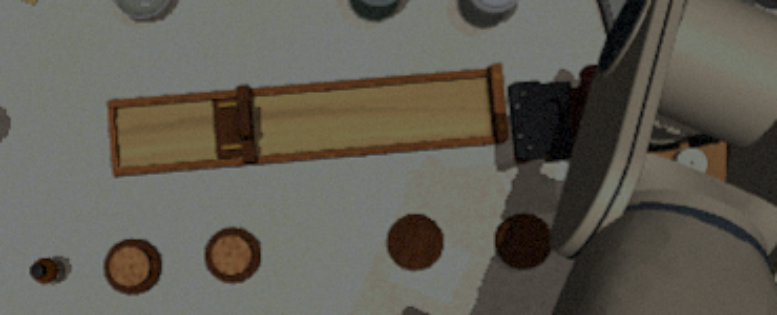

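```bash

python3 jog.py '[[-2,-37.5,-6,0,0,0],[-2,-37.5,-6,0,0,0],[-2,-37.5,-6,0,0,0],[-2,-37.5,-6,0,0,0],[-2,-37.5,-6,0,0,0]]' 60
python3 jog.py '[[-2,-37.5,-6,0,0,0],[-2,-37.5,-6,0,0,0],[-2,-37.5,-6,0,0,0],[-2,-37.5,-6,0,0,0],[0,0,0,0,0,0]]' 60
python3 - <<'E'
from h import *
d=viewer.get_image("wrist");cv2.imwrite("pics/w4.png",d["img"][:,:,::-1]);np.savez("pics/w4.npz",**d)
E
python3 go.py 592 107 300
```

```text
t: 14.37
ee_pos: [532.7, -49.5, 273.1]
orientation: [3.138, 0.153, 0.0]
ft_force: [0.9, -0.9, -0.5]
width: 59.8
grasp_force: 0.0
t: 14.78
ee_pos: [510.3, 102.6, 298.1]
orientation: [-3.135, -0.16, -0.003]
ft_force: [1.2, 0.2, -0.4]
width: 59.9
grasp_force: 0.0
yaw 0.1025 tilt [ 0.001  0.001 -1.   ] q6 1.64 p [510.6 100.2 297.5]
[81.7  1.6 -2.4] rows>=2.0
```

View pics/w4.png

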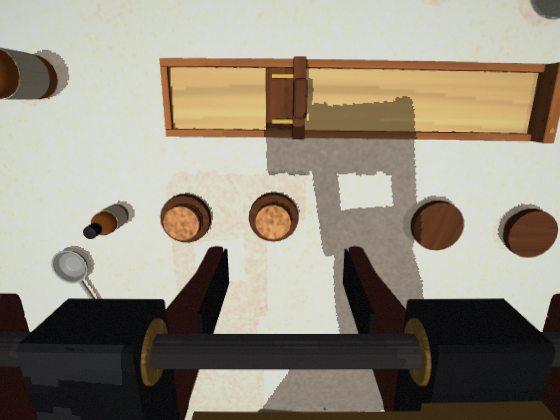

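The follower block is at columns 292–307, rows 57–138, with its tab at about (299,98). The plug-up lids are at (185,222) and (273,217), the plug-down ones at (437,225) and (530,232). The dropper is at (95,230).

```bash
python3 - <<'E'
from tray import *
a=np.load("pics/w4.npz")
print("tab74",plane(a,[(292,98),(299.5,98),(307,98)],74));print("block37",plane(a,[(299.5,62),(299.5,134),(293,62),(306,62),(293,134),(306,134)],37))
u=np.array([-.0937,.9956]);E=np.array([622.2,-190.8])
for x in (255,290): print(x,E+u*x)
print("lids U z29",plane(a,[(182,223),(271,223)],29),"D",plane(a,[(437,223),(530,231)],29))
cv2.imwrite("pics/f.png",cv2.resize(a["img"][45:155,240:340,::-1],None,fx=5,fy=5,interpolation=cv2.INTER_CUBIC))
E
```

```text
tab74 [[595.8 105.7  74. ]
 [596.6  98.1  74. ]
 [597.4  90.4  74. ]]
block37 [[634.9 101.   37. ]
 [557.7  92.2  37. ]
 [634.2 108.1  37. ]
 [635.7  93.9  37. ]
 [557.   99.7  37. ]
 [558.5  84.7  37. ]]
255 [598.3  63.1]
290 [595.   97.9]
lids U z29 [[431.1 228.5  29. ]
 [442.8 115.3  29. ]] D [[ 464.5  -96.2   29. ]
 [ 466.1 -221.    29. ]]
```

View pics/f.png

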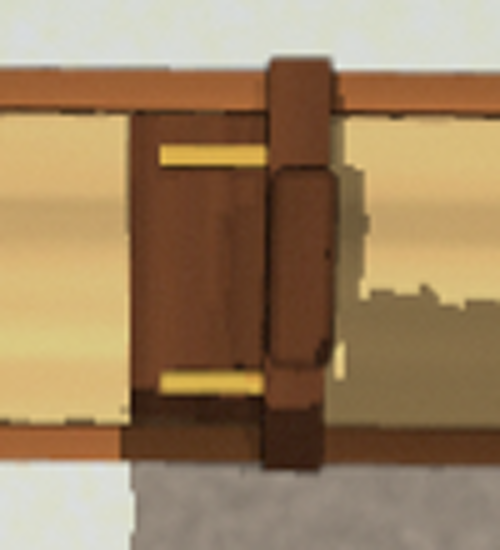

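```bash

python3 jog.py '[[21,3.2,30,0,0,0.008],[21,3.2,33,0,0,0],[21,3.2,33,0,0,0],[22,3.4,33,0,0,0],[0,0,33,0,0,0]]' 60
python3 jog.py '[[0,0,15,0,0,0],[0,0,0,0,0,0],[0,0,0,0,0,0],[0,0,0,0,0,0]]' 60
python3 - <<'E'
from h import *
d=viewer.get_image("wrist");np.savez("pics/w5.npz",**d)
cv2.imwrite("pics/w5.png",d["img"][:,:,::-1])
E
python3 go.py 596.5 94.5 61
```

```text
t: 15.25
ee_pos: [600.7, 90.7, 133.3]
orientation: [3.138, 0.139, 0.006]
ft_force: [0.3, 0.0, 0.4]
width: 60.1
grasp_force: 0.0
t: 15.58
ee_pos: [597.4, 91.8, 120.9]
orientation: [-3.138, -0.14, -0.002]
ft_force: [-0.2, 0.2, 0.2]
width: 60.1
grasp_force: 0.0
yaw 0.0892 tilt [ 0.003  0.    -1.   ] q6 1.61 p [597.7  92.  121.4]
[-1.1 -2.6 60.4] rows>=1.5
```

View pics/w5.png

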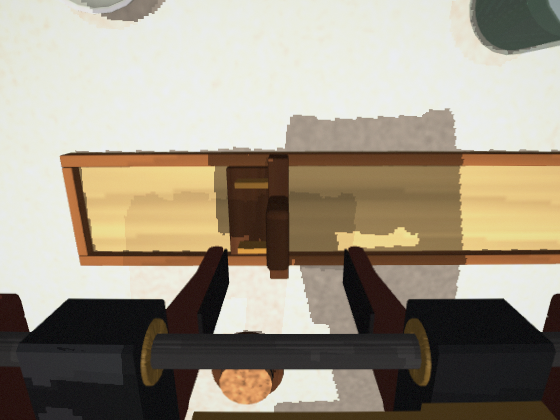

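The tab is at (278,235), between the open fingertips at columns 228–344.

```bash

python3 jog.py '[[-1,-2.5,20,0,0,-0.005],[0,0,25,0,0,0],[0,0,15,0,0,0],[0,0,0,0,0,0],[0,0,0,0,0,0]]' 60
python3 jog.py '[[0,0,0,0,0,0],[0,0,0,0,0,0],[0,0,0,0,0,0],[0,0,0,0,0,0],[0,0,0,0,0,0]]' 5
python3 jog.py '[[0,-6,0,0,0,0],[0,-10,0,0,0,0],[0,-10,0,0,0,0],[0,-10,0,0,0,0],[0,-10,0,0,0,0]]' 5
python3 jog.py '[[0,-10,0,0,0,0],[0,-10,0,0,0,0],[0,-10,0,0,0,0],[0,-10,0,0,0,0],[0,-10,0,0,0,0]]' 5
python3 jog.py '[[0,-8,0,0,0,0],[0,-4,0,0,0,0],[0,0,0,0,0,0],[0,0,0,0,0,0]]' 5
```

```text
t: 16.05
ee_pos: [595.8, 94.9, 60.8]
orientation: [-3.138, -0.149, -0.002]
ft_force: [1.0, -0.1, -0.2]
width: 60.1
grasp_force: 0.0
t: 16.47
ee_pos: [595.7, 95.0, 60.4]
orientation: [-3.138, -0.149, -0.002]
ft_force: [-0.3, 0.1, -0.2]
width: 30.1
grasp_force: 0.0
t: 16.88
ee_pos: [591.1, 142.0, 60.0]
orientation: [3.138, 0.149, 0.001]
ft_force: [0.8, -2.3, 3.8]
width: 14.1
grasp_force: 30.0
t: 17.3
ee_pos: [586.5, 191.7, 60.0]
orientation: [-3.138, -0.149, -0.001]
ft_force: [2.1, -3.9, 4.9]
width: 13.7
grasp_force: 30.0
t: 17.63
ee_pos: [585.4, 203.8, 60.0]
orientation: [-3.137, -0.149, -0.002]
ft_force: [1.0, 2.3, 4.6]
width: 14.1
grasp_force: 30.0
```

```bash

python3 jog.py '[[0,0,0,0,0,0],[0,0,0,0,0,0],[0,0,0,0,0,0]]' 50
python3 jog.py '[[0,0,-20,0,0,0],[0,0,-35,0,0,0],[0,0,-35,0,0,-0.1],[0,0,-35,0,0,-0.12],[0,0,-35,0,0,-0.12]]' 88
python3 jog.py '[[0,0,-35,0,0,-0.12],[0,0,-35,0,0,-0.12],[0,0,0,0,0,-0.12],[0,0,0,0,0,-0.12],[0,0,0,0,0,-0.12]]' 88
python3 jog.py '[[0,0,0,0,0,-0.12],[0,0,0,0,0,-0.12],[0,0,0,0,0,-0.12],[0,0,0,0,0,-0.12],[0,0,0,0,0,-0.12]]' 88
python3 go.py 450 80 300
```

```text
t: 17.88
ee_pos: [584.3, 202.2, 59.1]
orientation: [3.138, 0.149, -0.003]
ft_force: [-0.8, -0.5, 0.7]
width: 30.2
grasp_force: 0.0
t: 18.3
ee_pos: [584.3, 202.0, 220.7]
orientation: [3.066, 0.686, -0.003]
ft_force: [0.8, 0.1, -1.4]
width: 63.6
grasp_force: 0.0
t: 18.72
ee_pos: [584.9, 202.2, 290.3]
orientation: [2.726, 1.562, 0.001]
ft_force: [0.2, 0.1, 0.2]
width: 87.7
grasp_force: 0.0
t: 19.13
ee_pos: [584.6, 202.1, 289.1]
orientation: [-2.142, -2.297, 0.002]
ft_force: [-0.1, 0.6, 0.1]
width: 87.8
grasp_force: 0.0
yaw 1.6405 tilt [-0.001 -0.    -1.   ] q6 0.24 p [584.6 202.1 289.1]
[-112.5 -142.8  -10.7] rows>=4.4
```

```bash

python3 jog.py '[[-23,-29,-2,0,0,-0.024],[-23,-29,-2,0,0,0],[-23,-29,-2,0,0,0],[-23,-29,-2,0,0,0],[-21,-26,-2,0,0,0]]'
python3 jog.py '[[0,0,0,0,0,0],[0,0,0,0,0,0],[0,0,0,0,0,0],[0,0,0,0,0,0]]'
python3 - <<'E'
from h import *
d=viewer.get_image("wrist");np.savez("pics/w6.npz",**d)
cv2.imwrite("pics/w6.png",d["img"][:,:,::-1])
E
python3 go.py 442 112 60
```

```text
t: 19.55
ee_pos: [450.6, 76.8, 299.1]
orientation: [-2.121, -2.316, 0.003]
ft_force: [0.2, -0.7, 1.0]
width: 87.8
grasp_force: 0.0
t: 19.88
ee_pos: [453.7, 78.5, 299.7]
orientation: [2.121, 2.317, 0.001]
ft_force: [-0.3, 0.9, -0.4]
width: 88.2
grasp_force: 0.0
yaw 1.6594 tilt [-0.  0. -1.] q6 0.06 p [453.7  78.6 299.6]
[ 34.3  -8.7 239.6] rows>=5.8
```

View pics/w6.png

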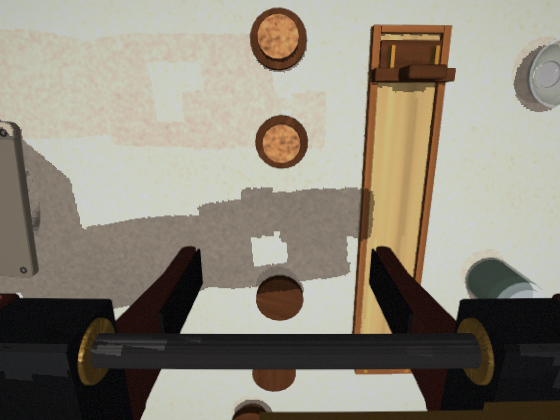

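Plug-up lids' cork tops are at about (278,37) and (281,143). The follower is fully back at (412,73).

```bash
python3 - <<'E'
from tray import *
a=np.load("pics/w6.npz")
b=blobs(a,(5,60,150),(20,210,255),300,(220,0,345,180));print(b)
print(plane(a,[x[1] for x in b],29))
E
python3 jog.py '[[10,-2.5,35,0,0,-0.005],[10,-2.5,35,0,0,0],[10,-2.5,35,0,0,0],[5,-1,35,0,0,0],[0,0,20,0,0,0]]' 70
python3 jog.py '[[0,0,0,0,0,0],[0,0,0,0,0,0],[0,0,0,0,0,0],[0,0,0,0,0,0]]' 70
python3 - <<'E'
from tray import *
d=viewer.get_image("wrist");np.savez("pics/w7.npz",**d)
a=np.load("pics/w6.npz")
A=[x[1] for x in blobs(a,(5,60,150),(20,210,255),300,(220,0,345,180))]
b=blobs(d,(5,60,150),(20,210,255),300,(180,0,360,300));print(b)
for x in b: print(plane(d,[x[1]],29),tri(a,[A[-1]],d,[x[1]]))
E
python3 go.py 442 114 34
```

```text
[(1365, [278.1, 35.4], [258, 14, 41, 44]), (1078, [280.7, 143.3], [263, 125, 37, 38])]
[[430.7 230.9  29. ]
 [443.5 113.8  29. ]]
t: 20.35
ee_pos: [439.8, 113.2, 136.3]
orientation: [-2.112, -2.322, 0.005]
ft_force: [-1.3, 0.5, -0.5]
width: 70.0
grasp_force: 0.0
t: 20.68
ee_pos: [442.7, 112.5, 141.2]
orientation: [2.115, 2.321, 0.004]
ft_force: [0.8, -0.6, 0.8]
width: 70.0
grasp_force: 0.0
[(3576, [285.2, 46.8], [253, 12, 65, 71]), (1267, [286.7, 199.2], [260, 183, 57, 32])]
[[430.3 231.1  29. ]] [[440.6 164.7 487.7   9.5]]
[[441.6 123.2  29. ]] [[443.3 107.5 -28.    0.2]]
yaw 1.6636 tilt [ 0.003  0.001 -1.   ] q6 0.13 p [442.7 112.4 141.3]
[  1.6  -0.8 107.3] rows>=2.6
```

```bash

python3 jog.py '[[1.5,0,25,0,0,0],[0,0,30,0,0,0],[0,0,25,0,0,0],[0,0,10,0,0,0],[0,0,5,0,0,0]]' 70
python3 jog.py '[[0,0,4,0,0,0],[0,0,3,0,0,0],[0,0,0,0,0,0],[0,0,0,0,0,0],[0,0,0,0,0,0]]' 70
python3 go.py 443.3 113.7 33.5
```

```text
t: 21.15
ee_pos: [441.1, 113.5, 44.3]
orientation: [-2.116, -2.322, 0.001]
ft_force: [-0.4, -0.3, 0.1]
width: 70.1
grasp_force: 0.0
t: 21.57
ee_pos: [441.7, 113.7, 38.5]
orientation: [2.115, 2.322, 0.002]
ft_force: [-0.3, 0.3, -0.1]
width: 69.7
grasp_force: 0.0
yaw 1.6638 tilt [ 0.001  0.    -1.   ] q6 0.13 p [441.7 113.7  38.5]
[-0.2  1.6  5. ] rows>=0.1
```

```bash

python3 jog.py '[[0,1.5,3,0,0,0],[0,0,2,0,0,0],[0,0,0,0,0,0]]' 70
python3 jog.py '[[0,0,0,0,0,0],[0,0,0,0,0,0],[0,0,0,0,0,0],[0,0,0,0,0,0],[0,0,0,0,0,0]]' 30
python3 jog.py '[[0,0,-15,0,0,0],[0,0,-30,0,0,0],[0,0,-30,0,0,0],[0,0,0,0,0,0],[0,0,0,0,0,0]]' 30
python3 - <<'E'
import numpy as np
E=np.array([622.2,-190.8]);u=np.array([-.0937,.9956])
for s in(93,211,35,152,271): print(s,np.round(E+s*u,1))
E
python3 go.py 613.5 -98.2 110 613.5 -98.2 40
```

```text
t: 21.82
ee_pos: [442.7, 113.7, 32.6]
orientation: [-2.116, -2.322, 0.0]
ft_force: [-0.4, -0.0, 0.2]
width: 69.9
grasp_force: 0.0
t: 22.23
ee_pos: [442.7, 113.7, 32.8]
orientation: [2.116, 2.322, 0.0]
ft_force: [0.4, -0.5, -0.2]
width: 45.0
grasp_force: 30.0
t: 22.65
ee_pos: [443.7, 114.0, 109.1]
orientation: [2.114, 2.321, 0.005]
ft_force: [0.1, 0.3, -1.0]
width: 45.4
grasp_force: 30.0
93 [613.5 -98.2]
211 [602.4  19.3]
35 [ 618.9 -156. ]
152 [608.  -39.5]
271 [596.8  79. ]
yaw 1.6638 tilt [ 0.004  0.001 -1.   ] q6 0.13 p [443.7 114.  109.1]
[-227.   149.4   -0.5] rows>=6.5
[-0.  -0.3 70. ] rows>=1.7
```

```bash

python3 jog.py '[[-32,21.3,0,0,0,0],[-32,21.3,0,0,0,0],[-32,21.3,0,0,0,0],[-32,21.3,0,0,0,0],[-32,21.3,0,0,0,0]]' 30
python3 jog.py '[[-32,21.3,0,0,0,0],[-32,21.3,0,0,0,0],[0,0,0,0,0,0],[0,0,0,0,0,0],[0,0,0,0,0,0]]' 30
python3 go.py 613.5 -98.2 60 613.5 -98.2 39
```

```text
t: 23.07
ee_pos: [563.4, -37.2, 106.0]
orientation: [-2.114, -2.321, 0.002]
ft_force: [0.6, 1.1, -0.7]
width: 45.2
grasp_force: 30.0
t: 23.48
ee_pos: [610.2, -95.1, 105.9]
orientation: [-2.114, -2.319, 0.003]
ft_force: [-0.6, 0.6, -0.1]
width: 45.4
grasp_force: 30.0
yaw 1.6632 tilt [-0.004  0.001 -1.   ] q6 -0.27 p [610.2 -95.1 105.9]
[-3.5  3.1 45.9] rows>=1.1
[-0.   0.1 21. ] rows>=0.5
```

```bash

python3 jog.py '[[-3,2.5,15,0,0,0],[0,0,20,0,0,0],[0,0,10,0,0,0],[0,0,0,0,0,0],[0,0,0,0,0,0]]' 30
python3 jog.py '[[0,0,0,0,0,0],[0,0,0,0,0,0],[0,0,0,0,0,0]]' 30
python3 go.py 613.5 -98.2 39
python3 - <<'E'
from tray import *
d=viewer.get_image("wrist");np.savez("pics/w8.npz",**d)
cv2.imwrite("pics/w8.png",d["img"][:,:,::-1])
E
```

```text
t: 23.9
ee_pos: [613.5, -97.1, 62.0]
orientation: [-2.113, -2.322, 0.002]
ft_force: [-0.5, 0.8, 0.2]
width: 45.7
grasp_force: 30.0
t: 24.15
ee_pos: [615.2, -98.1, 63.7]
orientation: [2.115, 2.322, 0.001]
ft_force: [-0.2, 0.5, 0.1]
width: 45.2
grasp_force: 30.0
yaw 1.6640 tilt [ 0.001 -0.    -1.   ] q6 -0.27 p [615.2 -98.1  63.7]
[ 0.1 -1.8 24.7] rows>=0.6
```

View pics/w8.png

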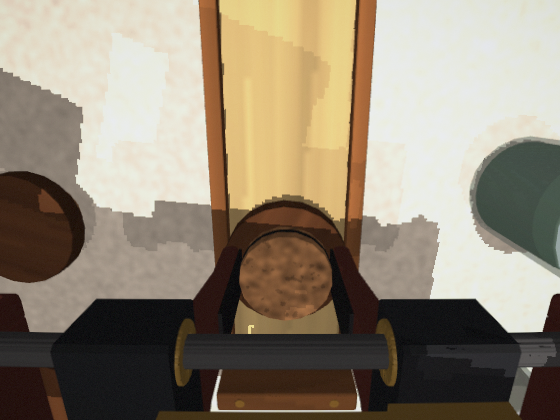

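The held lid's cork is at (286,275), above the tray centred at about column 288 (rails' inner edges 226 and 351). It is laterally centred, so I lower it.

```bash

python3 jog.py '[[0,0,10,0,0,0],[0,0,8,0,0,0],[0,0,4,0,0,0],[0,0,0,0,0,0],[0,0,0,0,0,0]]' 30
python3 jog.py '[[0,0,1.5,0,0,0],[0,0,0,0,0,0],[0,0,0,0,0,0]]' 30
python3 jog.py '[[0,0,0,0,0,0],[0,0,0,0,0,0]]' 30
python3 go.py 613.5 -98.2 39
```

```text
t: 24.62
ee_pos: [614.3, -98.2, 40.0]
orientation: [-2.115, -2.321, 0.001]
ft_force: [0.5, 0.8, -0.5]
width: 45.4
grasp_force: 30.0
t: 24.87
ee_pos: [614.7, -98.2, 39.3]
orientation: [2.116, 2.322, 0.0]
ft_force: [0.7, 0.3, -0.4]
width: 45.1
grasp_force: 30.0
t: 25.03
ee_pos: [614.8, -98.2, 39.4]
orientation: [2.116, 2.322, 0.0]
ft_force: [0.4, 0.3, -0.2]
width: 45.3
grasp_force: 30.0
yaw 1.6638 tilt [ 0. -0. -1.] q6 -0.27 p [614.8 -98.2  39.4]
[ 0.1 -1.3  0.4] rows>=0.0
```

```bash

python3 jog.py '[[0,0,0,0,0,0],[0,0,0,0,0,0],[0,0,0,0,0,0]]' 60
python3 jog.py '[[0,0,-20,0,0,0],[0,0,-30,0,0,0],[0,0,-40,0,0,0],[0,0,-40,0,0,0],[0,0,-30,0,0,0]]' 60
python3 go.py 435 165 200
```

```text
t: 25.28
ee_pos: [614.8, -98.2, 39.4]
orientation: [2.116, 2.322, 0.0]
ft_force: [0.4, 0.1, -0.9]
width: 59.3
grasp_force: 0.0
t: 25.7
ee_pos: [615.3, -98.3, 202.5]
orientation: [2.114, 2.321, 0.002]
ft_force: [1.2, -0.7, -0.6]
width: 59.9
grasp_force: 0.0
yaw 1.6638 tilt [ 0.002 -0.    -1.   ] q6 -0.27 p [615.3 -98.3 202.5]
[ 278.9 -155.1    1.9] rows>=7.7
```

```bash

python3 jog.py '[[33,-19,0,0,0,0],[35,-19.5,0,0,0,0],[35,-19.5,0,0,0,0],[35,-19.5,0,0,0,0],[35,-19.5,0,0,0,0]]' 70
python3 jog.py '[[35,-19.5,0,0,0,0],[35,-19.5,0,0,0,0],[35,-19.5,0,0,0,0],[0,0,0,0,0,0],[0,0,0,0,0,0]]' 70
python3 jog.py '[[0,0,0,0,0,0],[0,0,0,0,0,0]]' 70
cat > see.py <<'E'
from tray import *
import sys
n=sys.argv[1];d=viewer.get_image("wrist");np.savez(f"pics/{n}.npz",**d);cv2.imwrite(f"pics/{n}.png",d["img"][:,:,::-1])
for nm,lo,hi in(("cork",(5,60,150),(20,210,255)),("dark",(5,130,15),(16,255,145))):
    for b in blobs(d,lo,hi,500,(0,0,560,300)): print(nm,b,plane(d,[b[1]],29)[0])
E
python3 see.py w9; python3 go.py 430.5 231 34
```

```text
t: 26.12
ee_pos: [500.8, 66.1, 199.5]
orientation: [2.116, 2.321, 0.001]
ft_force: [0.4, 0.9, -0.4]
width: 70.3
grasp_force: 0.0
t: 26.53
ee_pos: [433.0, 165.6, 199.5]
orientation: [2.111, 2.327, 0.0]
ft_force: [0.3, -0.4, 0.4]
width: 70.0
grasp_force: 0.0
t: 26.7
ee_pos: [434.9, 163.5, 199.4]
orientation: [2.117, 2.321, 0.001]
ft_force: [0.2, -0.1, 0.2]
width: 70.0
grasp_force: 0.0
cork (2004, [288.9, 119.9], [264, 95, 51, 51]) [430.3 231.1  29. ]
cork (573, [452.0, 107.6], [416, 104, 75, 8]) [573.2 255.4  29. ]
cork (1464, [407.9, 227.3], [397, 174, 24, 118]) [555.9 140.6  29. ]
cork (5346, [442.3, 238.9], [411, 178, 63, 122]) [592.6 131.7  29. ]
dark (583, [293.2, 9.0], [276, 0, 36, 21]) [425.5 319.6  29. ]
dark (1746, [287.9, 117.0], [255, 84, 68, 71]) [429.2 233.5  29. ]
dark (5790, [449.1, 167.1], [387, 104, 119, 195]) [582.7 202.8  29. ]
yaw 1.6621 tilt [ 0.  0. -1.] q6 0.24 p [434.9 163.3 199.3]
[ 67.9   1.7 165.3] rows>=4.3
```

```bash

python3 jog.py '[[20,0.5,30,0,0,0],[24,0.5,30,0,0,0],[24,0.5,30,0,0,0],[0,0,30,0,0,0],[0,0,20,0,0,0]]' 70
python3 jog.py '[[0,0,10,0,0,0],[0,0,6,0,0,0],[0,0,3,0,0,0],[0,0,0,0,0,0],[0,0,0,0,0,0]]' 70
python3 go.py 430.3 231 33.3
```

```text
t: 27.17
ee_pos: [429.3, 231.6, 56.8]
orientation: [-2.116, -2.321, 0.002]
ft_force: [-0.3, -0.9, -0.0]
width: 69.9
grasp_force: 0.0
t: 27.58
ee_pos: [430.1, 231.9, 41.2]
orientation: [2.116, 2.321, 0.002]
ft_force: [0.2, 0.6, 0.6]
width: 70.0
grasp_force: 0.0
yaw 1.6630 tilt [ 0.001  0.001 -1.   ] q6 0.38 p [430.1 231.9  41.2]
[-1.   0.1  7.9] rows>=0.2
```

```bash

python3 jog.py '[[-1,0,4,0,0,0],[0,0,3.5,0,0,0],[0,0,0,0,0,0],[0,0,0,0,0,0]]' 70
python3 jog.py '[[0,0,0,0,0,0],[0,0,0,0,0,0],[0,0,0,0,0,0],[0,0,0,0,0,0],[0,0,0,0,0,0]]' 30
python3 jog.py '[[0,0,-15,0,0,0],[0,0,-30,0,0,0],[0,0,-40,0,0,0],[0,0,0,0,0,0],[0,0,0,0,0,0]]' 30
python3 go.py 602.4 19.3 116 602.4 19.3 40
```

```text
t: 27.92
ee_pos: [429.3, 231.0, 32.9]
orientation: [2.116, 2.322, 0.0]
ft_force: [0.0, 0.0, -0.8]
width: 69.9
grasp_force: 0.0
t: 28.33
ee_pos: [429.4, 231.1, 32.8]
orientation: [2.116, 2.322, 0.0]
ft_force: [-0.1, -0.1, 0.6]
width: 45.2
grasp_force: 30.0
t: 28.75
ee_pos: [430.6, 231.7, 119.6]
orientation: [2.115, 2.321, 0.007]
ft_force: [-0.5, -0.9, -0.8]
width: 45.2
grasp_force: 30.0
yaw 1.6638 tilt [ 0.004  0.002 -1.   ] q6 0.38 p [430.6 231.7 119.6]
[-227.4  151.3    3.8] rows>=6.6
[-0.1 -0.3 76. ] rows>=1.8
```

```bash

python3 jog.py '[[-32,21.3,0,0,0,0],[-33,22,0,0,0,0],[-33,22,0,0,0,0],[-33,22,0,0,0,0],[-33,22,0,0,0,0]]' 30
python3 jog.py '[[-32,21,0,0,0,0],[-32,21,0,0,0,0],[0,0,15,0,0,0],[0,0,20,0,0,0],[0,0,15,0,0,0]]' 30
python3 jog.py '[[0,0,0,0,0,0],[0,0,0,0,0,0],[0,0,0,0,0,0],[0,0,0,0,0,0]]' 30
python3 go.py 603 19.3 39
```

```text
t: 29.17
ee_pos: [553.1, 76.1, 115.9]
orientation: [-2.114, -2.321, 0.004]
ft_force: [0.5, 0.8, -1.4]
width: 45.4
grasp_force: 30.0
t: 29.58
ee_pos: [599.9, 17.0, 64.6]
orientation: [-2.116, -2.319, 0.003]
ft_force: [-0.4, -0.7, -1.7]
width: 45.2
grasp_force: 30.0
t: 29.92
ee_pos: [601.5, 18.3, 68.3]
orientation: [2.115, 2.322, 0.001]
ft_force: [0.3, 1.0, -0.8]
width: 45.1
grasp_force: 30.0
yaw 1.6642 tilt [ 0.001  0.    -1.   ] q6 -0.08 p [601.5  18.3  68.3]
[ 0.9  1.5 29.3] rows>=0.7
```

```bash

python3 jog.py '[[1,1.3,12,0,0,0],[0,0,10,0,0,0],[0,0,4,0,0,0],[0,0,0,0,0,0],[0,0,0,0,0,0]]' 30
python3 jog.py '[[0,0,2.5,0,0,0],[0,0,0,0,0,0],[0,0,0,0,0,0],[0,0,0,0,0,0]]' 30
python3 go.py 603 19.3 39
```

```text
t: 30.33
ee_pos: [602.2, 19.2, 41.3]
orientation: [-2.115, -2.322, 0.001]
ft_force: [1.7, 1.2, -1.3]
width: 45.3
grasp_force: 30.0
t: 30.67
ee_pos: [602.3, 19.1, 39.4]
orientation: [-2.116, -2.322, 0.0]
ft_force: [1.1, -0.6, -0.5]
width: 45.6
grasp_force: 30.0
yaw 1.6637 tilt [-0.  0. -1.] q6 -0.08 p [602.3  19.1  39.4]
[0.1 0.8 0.4] rows>=0.0
```

```bash

python3 jog.py '[[0,0,0,0,0,0],[0,0,0,0,0,0],[0,0,0,0,0,0]]' 60
python3 jog.py '[[0,0,-20,0,0,0],[0,0,-30,0,0,0],[0,0,-40,0,0,0],[0,0,-40,0,0,0],[0,0,-30,0,0,0]]' 60
python3 jog.py '[[-33,-22,0,0,0,0],[-33,-22,0,0,0,0],[-33,-22,0,0,0,0],[-33,-22,0,0,0,0],[-33,-22,0,0,0,0]]' 88
python3 jog.py '[[-11,-10,0,0,0,0],[0,-5,0,0,0,0],[0,0,0,0,0,0],[0,0,0,0,0,0],[0,0,0,0,0,0]]' 88
python3 see.py w10; python3 go.py 460 -99 40
```

```text
t: 30.92
ee_pos: [602.3, 19.1, 39.4]
orientation: [-2.116, -2.322, -0.0]
ft_force: [0.4, -0.0, 0.6]
width: 59.2
grasp_force: 0.0
t: 31.33
ee_pos: [602.9, 19.2, 202.5]
orientation: [2.115, 2.321, 0.002]
ft_force: [0.6, 0.7, -0.6]
width: 59.9
grasp_force: 0.0
t: 31.75
ee_pos: [507.0, -156.5, 199.6]
orientation: [2.115, 2.323, 0.0]
ft_force: [0.4, -0.9, 0.5]
width: 86.9
grasp_force: 0.0
t: 32.17
ee_pos: [494.9, -166.8, 199.4]
orientation: [2.114, 2.323, 0.001]
ft_force: [0.9, 0.2, -0.4]
width: 87.8
grasp_force: 0.0
cork (2130, [380.6, 101.9], [369, 0, 24, 197]) [568.9 -76.1  29. ]
cork (513, [439.4, 5.8], [417, 0, 46, 15]) [604.4   3.8  29. ]
cork (1911, [465.3, 109.8], [446, 0, 39, 224]) [645.3 -75.1  29. ]
cork (1636, [436.7, 65.0], [416, 26, 37, 75]) [611.8 -41.3  29. ]
cork (613, [456.2, 78.2], [448, 31, 19, 86]) [631. -50.  29.]
cork (2066, [427.1, 133.0], [402, 108, 51, 52]) [615.4 -98.5  29. ]
cork (2264, [425.6, 192.5], [391, 150, 60, 72]) [ 625.8 -153.1   29. ]
cork (760, [430.4, 238.6], [398, 233, 65, 13]) [ 640.7 -199.    29. ]
dark (1330, [424.2, 17.5], [391, 0, 78, 35]) [593.6  -6.1  29. ]
dark (4390, [416.2, 159.3], [364, 0, 112, 245]) [ 610.4 -122.9   29. ]
dark (4190, [254.7, 116.0], [219, 79, 72, 75]) [459.7 -98.7  29. ]
dark (3157, [248.1, 245.8], [216, 215, 64, 62]) [ 461.7 -223.5   29. ]
yaw 1.6654 tilt [ 0.  0. -1.] q6 -0.44 p [ 495.  -166.7  199.3]
[ 70.7 -28.5 159.3] rows>=4.2
```

View pics/w10.png

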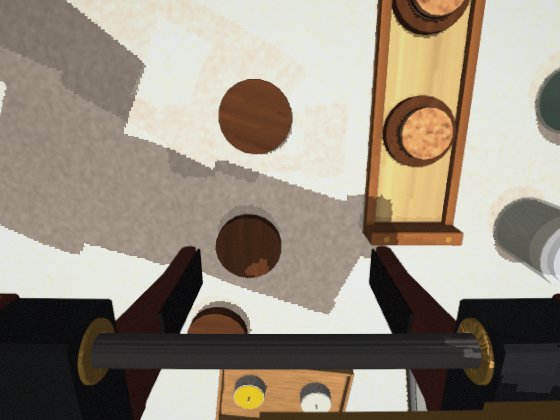

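The plug-down lid is at (256,116). The placed plug-up lids' corks are at (427,133) and (438,0). Both tea lights stand flat in the carton, at (249,392) and (315,400).

```bash

python3 jog.py '[[14,-6,25,0,0,0],[18,-7.5,30,0,0,0],[18,-7.5,30,0,0,0],[18,-7.5,30,0,0,0],[2.5,0,20,0,0,0]]' 88
python3 jog.py '[[0,0,12,0,0,0],[0,0,6,0,0,0],[0,0,3,0,0,0],[0,0,0,0,0,0],[0,0,0,0,0,0]]' 88
python3 go.py 459.8 -98.9 30.5
```

```text
t: 32.63
ee_pos: [456.5, -96.9, 61.9]
orientation: [-2.11, -2.322, 0.003]
ft_force: [-1.0, 0.6, -0.4]
width: 88.0
grasp_force: 0.0
t: 33.05
ee_pos: [460.0, -100.2, 43.8]
orientation: [2.115, 2.322, 0.001]
ft_force: [0.4, -0.2, 0.2]
width: 87.7
grasp_force: 0.0
yaw 1.6640 tilt [ 0.001 -0.    -1.   ] q6 -0.33 p [ 460.  -100.2   43.8]
[ 1.3 -0.1 13.3] rows>=0.3
```

```bash

python3 jog.py '[[1.3,0,8,0,0,0],[0,0,4,0,0,0],[0,0,1,0,0,0],[0,0,0,0,0,0],[0,0,0,0,0,0]]' 88
python3 jog.py '[[0,0,0,0,0,0],[0,0,0,0,0,0],[0,0,0,0,0,0],[0,0,0,0,0,0],[0,0,0,0,0,0]]' 55
python3 go.py
python3 jog.py '[[0,0,-15,0,0,0],[0,0,-30,0,0,0],[0,0,-30,0,0,0],[0,0,0,0,0,0],[0,0,0,0,0,0]]' 55
python3 go.py 608.6 -39.5 106
```

```text
t: 33.47
ee_pos: [459.1, -98.9, 30.3]
orientation: [-2.116, -2.322, 0.0]
ft_force: [-0.4, 0.5, -0.7]
width: 87.8
grasp_force: 0.0
t: 33.88
ee_pos: [459.3, -98.9, 30.4]
orientation: [2.116, 2.322, 0.0]
ft_force: [-0.3, 0.4, 0.3]
width: 65.2
grasp_force: 30.0
yaw 1.6638 tilt [ 0. -0. -1.] q6 -0.33 p [459.3 -98.9  30.4]
t: 34.3
ee_pos: [460.2, -99.1, 106.5]
orientation: [2.114, 2.32, 0.003]
ft_force: [-0.9, 0.4, -0.8]
width: 65.2
grasp_force: 30.0
yaw 1.6638 tilt [ 0.003 -0.001 -1.   ] q6 -0.33 p [460.2 -99.1 106.5]
[ 45.6 153.3   1. ] rows>=3.8
```

```bash

python3 jog.py '[[9,30,0,0,0,0],[9,31,0,0,0,0],[9,31,0,0,0,0],[9,31,0,0,0,0],[9.5,31,0,0,0,0]]' 55
python3 jog.py '[[0,0,10,0,0,0],[0,0,15,0,0,0],[0,0,0,0,0,0],[0,0,0,0,0,0],[0,0,0,0,0,0]]' 55
python3 jog.py '[[0,0,0,0,0,0],[0,0,0,0,0,0],[0,0,0,0,0,0]]' 55
python3 go.py 608.6 -39.5 37
python3 see.py w11 >/dev/null
```

```text
t: 34.72
ee_pos: [608.5, -38.5, 103.3]
orientation: [-2.114, -2.321, 0.003]
ft_force: [-0.4, -1.4, -1.1]
width: 65.3
grasp_force: 30.0
t: 35.13
ee_pos: [607.4, -39.4, 79.6]
orientation: [-2.115, -2.321, 0.002]
ft_force: [0.2, -0.4, -1.6]
width: 65.5
grasp_force: 30.0
t: 35.38
ee_pos: [608.5, -39.5, 80.9]
orientation: [2.116, 2.321, 0.001]
ft_force: [0.3, 0.0, -0.9]
width: 65.6
grasp_force: 30.0
yaw 1.6634 tilt [ 0.001 -0.    -1.   ] q6 -0.18 p [608.5 -39.5  80.9]
[-0.   0.1 43.9] rows>=1.1
```

View pics/w11.png

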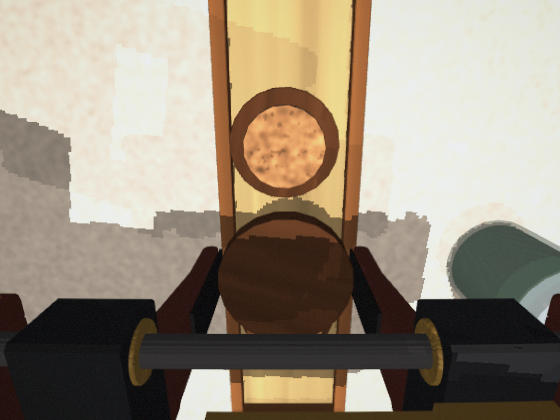

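The held plug-down lid is at (286,273), and U2's cork is at (285,145) with its disc spanning columns 230–339 against rails at about 230 and 352. I'll quantify the lateral offset.

```bash
python3 - <<'E'
from tray import *
d=np.load("pics/w11.npz")
n=np.array([.9956,.0937]);u=np.array([-.0937,.9956]);E=np.array([622.2,-190.8])
def st(P): return [(round(float((p[:2]-E)@u),1),round(float((p[:2]-E)@n),1)) for p in P]
h=cv2.cvtColor(d["img"],cv2.COLOR_RGB2HSV)
for r in (20,50,70,205):
    m=(h[r,:,0]<=16)&(h[r,:,1]>133); i=np.flatnonzero(m[195:400])+195
    g=np.split(i,np.flatnonzero(np.diff(i)>3)+1);print(r,[(int(x[0]),int(x[-1])) for x in g if len(x)>3],
     [st(plane(d,[(x[0]-.5,r),(x[-1]+.5,r)],15)) for x in g if len(x)>6])
b=[x for x in blobs(d,(5,60,150),(20,210,255),800,(235,95,335,195))];print(b,st(plane(d,[x[1] for x in b],35)))
d=np.load("pics/w10.npz");print("U1",st(plane(d,[(427.1,133)],35)))
print("held",st([np.array([608.5,-39.5])]))
E
```

```text
20 [(210, 226), (353, 369)] [[(278.3, -42.6), (278.2, -33.2)], [(278.2, 36.3), (278.2, 45.7)]]
50 [(211, 227), (351, 367)] [[(262.9, -43.0), (262.9, -33.4)], [(262.8, 36.0), (262.9, 45.6)]]
70 [(212, 228), (350, 366)] [[(252.3, -43.0), (252.3, -33.3)], [(252.2, 35.9), (252.3, 45.7)]]
205 [(220, 234), (343, 357)] [[(171.7, -42.9), (171.7, -33.3)], [(171.7, 35.6), (171.7, 45.2)]]
[(5255, [283.7, 146.5], [243, 106, 83, 82])] [(211.1, -1.7)]
U1 [(93.0, -0.5)]
held [(151.9, 0.5)]
```

```bash
python3 - <<'E'
from tray import *
n=np.array([.9956,.0937]);u=np.array([-.0937,.9956]);E=np.array([622.2,-190.8])
def st(P): return [(round(float((p[:2]-E)@u),1),round(float((p[:2]-E)@n),1)) for p in P]
d=np.load("pics/w11.npz")
h=cv2.cvtColor(d["img"],cv2.COLOR_RGB2HSV)
for r in(262,268,274): print(r,[(c,tuple(h[r,c].tolist())) for c in list(range(212,228,3))+list(range(344,362,3))])
print("held",st(plane(d,[(219,268),(286,268),(352.5,268)],79.5)))
d=np.load("pics/w8.npz");print("w8 held U1 cork",st(plane(d,[(286.5,276)],60)),st([np.array([615.2,-98.1])]))
h=cv2.cvtColor(d["img"],cv2.COLOR_RGB2HSV)
for r in (20,60,100,170):
    m=(h[r,:,0]<=16)&(h[r,:,1]>133); i=np.flatnonzero(m[195:400])+195
    g=np.split(i,np.flatnonzero(np.diff(i)>3)+1);print(r,[st(plane(d,[(x[0]-.5,r),(x[-1]+.5,r)],15)) for x in g if len(x)>6])
E
```

```text
262 [(212, (5, 158, 42)), (215, (135, 32, 16)), (218, (110, 102, 15)), (221, (12, 172, 46)), (224, (11, 164, 53)), (227, (10, 159, 53)), (344, (12, 177, 52)), (347, (12, 156, 54)), (350, (12, 159, 37)), (353, (150, 39, 13)), (356, (80, 70, 11)), (359, (4, 146, 49))]
268 [(212, (90, 23, 11)), (215, (90, 64, 16)), (218, (11, 137, 26)), (221, (10, 157, 52)), (224, (11, 170, 51)), (227, (10, 173, 50)), (344, (12, 161, 54)), (347, (11, 167, 55)), (350, (12, 165, 51)), (353, (20, 77, 20)), (356, (54, 91, 14)), (359, (140, 48, 16))]
274 [(212, (130, 51, 15)), (215, (165, 96, 16)), (218, (11, 164, 53)), (221, (11, 160, 59)), (224, (11, 159, 56)), (227, (12, 164, 56)), (344, (11, 167, 52)), (347, (12, 170, 54)), (350, (9, 150, 56)), (353, (177, 106, 24)), (356, (173, 60, 17)), (359, (75, 34, 15))]
held [(160.0, -32.0), (160.0, -0.6), (159.9, 30.7)]
w8 held U1 cork [(95.5, 0.9)] [(92.9, 1.7)]
20 [[(215.6, -43.1), (215.5, -33.0)], [(215.5, 36.0), (215.6, 45.6)]]
60 [[(196.7, -42.8), (196.6, -33.4)], [(196.6, 35.9), (196.6, 45.3)]]
100 [[(176.6, -43.1), (176.6, -33.4)], [(176.6, 35.9), (176.6, 45.6)]]
170 [[(138.5, -43.4), (138.5, -33.1)], [(138.5, 35.7), (138.5, 45.4)]]
```

```bash

python3 jog.py '[[0,1.8,15,0,0,0],[0,0,15,0,0,0],[0,0,6,0,0,0],[0,0,2,0,0,0],[0,0,0,0,0,0]]' 55
python3 jog.py '[[0,0,3,0,0,0],[0,0,2,0,0,0],[0,0,0,0,0,0],[0,0,0,0,0,0],[0,0,0,0,0,0]]' 55
python3 go.py 610.4 -39.5 36.8
```

```text
t: 35.85
ee_pos: [609.8, -39.1, 42.1]
orientation: [-2.115, -2.322, 0.001]
ft_force: [-0.2, 0.1, -1.5]
width: 65.4
grasp_force: 30.0
t: 36.27
ee_pos: [610.3, -39.1, 37.5]
orientation: [2.116, 2.322, 0.0]
ft_force: [-0.1, 0.3, -1.0]
width: 65.4
grasp_force: 30.0
yaw 1.6638 tilt [ 0. -0. -1.] q6 -0.18 p [610.3 -39.1  37.5]
[-0.4  0.1  0.7] rows>=0.0
```

```bash

python3 jog.py '[[0,0,0.5,0,0,0],[0,0,0,0,0,0],[0,0,0,0,0,0]]' 80
python3 jog.py '[[0,0,-15,0,0,0],[0,0,-30,0,0,0],[30,-2,0,0,0,0],[29,0,0,0,0,0],[0,0,0,0,0,0]]' 80
python3 jog.py '[[0,0,0,0,0,0],[0,0,0,0,0,0],[0,0,0,0,0,0]]' 62
python3 go.py 602.3 19.1 39.5
```

```text
t: 36.52
ee_pos: [610.2, -39.1, 36.9]
orientation: [2.116, 2.322, 0.0]
ft_force: [0.5, -0.0, -1.2]
width: 79.0
grasp_force: 0.0
t: 36.93
ee_pos: [602.3, 22.9, 82.5]
orientation: [-2.113, -2.324, -0.002]
ft_force: [-0.7, 0.3, -0.3]
width: 79.8
grasp_force: 0.0
t: 37.18
ee_pos: [602.7, 18.7, 81.6]
orientation: [2.116, 2.322, -0.0]
ft_force: [0.4, 0.9, 0.8]
width: 64.3
grasp_force: 0.0
yaw 1.6633 tilt [-0. -0. -1.] q6 -0.08 p [602.7  18.7  81.6]
[ 0.4 -0.3 42.1] rows>=1.0
```

```bash

python3 jog.py '[[0,2.2,15,0,0,0],[0,0,15,0,0,0],[0,0,7,0,0,0],[0,0,3,0,0,0],[0,0,0,0,0,0]]' 66
python3 jog.py '[[0,0,2,0,0,0],[0,0,0,0,0,0],[0,0,0,0,0,0]]' 66
python3 jog.py '[[0,0,0,0,0,0],[0,0,0,0,0,0],[0,0,0,0,0,0],[0,0,0,0,0,0]]' 40
python3 jog.py '[[0,0,0,0,0,0],[0,0,0,0,0,0]]' 62
python3 jog.py '[[0,0,-15,0,0,0],[0,0,-30,0,0,0],[0,0,-30,0,0,0],[0,0,-30,0,0,0],[0,0,-20,0,0,0]]' 66
python3 go.py 616.2 -98 80
```

```text
t: 37.6
ee_pos: [604.3, 19.1, 40.9]
orientation: [-2.116, -2.321, 0.002]
ft_force: [-0.7, -0.4, -0.1]
width: 66.1
grasp_force: 0.0
t: 37.85
ee_pos: [605.1, 19.6, 40.3]
orientation: [2.115, 2.322, 0.001]
ft_force: [0.4, -0.0, -0.1]
width: 66.2
grasp_force: 0.0
t: 38.18
ee_pos: [604.7, 19.8, 40.0]
orientation: [-2.116, -2.322, 0.0]
ft_force: [-1.4, 0.0, 1.2]
width: 45.5
grasp_force: 30.0
t: 38.35
ee_pos: [604.9, 19.7, 39.8]
orientation: [2.116, 2.322, 0.0]
ft_force: [-0.5, 1.2, 0.2]
width: 55.6
grasp_force: 0.0
t: 38.77
ee_pos: [605.7, 19.7, 167.5]
orientation: [2.114, 2.321, 0.003]
ft_force: [0.1, 0.3, -0.0]
width: 66.1
grasp_force: 0.0
yaw 1.6638 tilt [ 0.003  0.    -1.   ] q6 -0.08 p [605.7  19.7 167.5]
[-118.2   -0.8   87.5] rows>=3.5
```

```bash

python3 jog.py '[[-31,-16.4,-6,0,0,0],[-31,-16.4,-6,0,0,0],[-31,-16.4,-6,0,0,0],[-31,-16.4,-6,0,0,0],[-31,-16.4,-6,0,0,0]]' 88
python3 jog.py '[[-31,-16.4,0,0,0,0],[-31,-16.4,0,0,0,0],[-31,-16.4,0,0,0,0],[-31,-16.4,0,0,0,0],[-31,-16.4,0,0,0,0]]' 88
python3 jog.py '[[0,0,0,0,0,0],[0,0,0,0,0,0],[0,0,0,0,0,0],[0,0,0,0,0,0]]' 88
python3 see.py w12; python3 go.py 461.5 -224 40
```

```text
t: 39.18
ee_pos: [536.7, -143.5, 195.2]
orientation: [2.115, 2.323, 0.0]
ft_force: [1.0, 0.1, 0.2]
width: 87.4
grasp_force: 0.0
t: 39.6
ee_pos: [469.4, -305.7, 194.9]
orientation: [2.116, 2.322, 0.0]
ft_force: [0.7, -0.8, -0.0]
width: 87.9
grasp_force: 0.0
t: 39.93
ee_pos: [470.6, -303.2, 194.7]
orientation: [-2.114, -2.323, -0.0]
ft_force: [0.4, -0.5, -0.8]
width: 87.9
grasp_force: 0.0
cork (4936, [470.1, 46.1], [419, 0, 96, 85]) [ 610.3 -160.8   29. ]
cork (731, [518.8, 42.8], [509, 0, 21, 85]) [ 650.9 -153.8   29. ]
cork (1522, [479.3, 93.2], [428, 86, 104, 16]) [ 627.4 -196.8   29. ]
dark (587, [420.9, 62.3], [414, 0, 15, 102]) [ 571.7 -177.6   29. ]
dark (601, [474.3, 5.4], [447, 0, 58, 15]) [ 606.6 -130.5   29. ]
dark (538, [511.4, 41.6], [502, 0, 20, 87]) [ 644.3 -153.6   29. ]
dark (4428, [284.8, 108.2], [248, 70, 74, 77]) [ 461.2 -225.8   29. ]
dark (6793, [273.7, 248.5], [212, 191, 158, 109]) [ 462.8 -358.3   29. ]
yaw 1.6653 tilt [-0.  0. -1.] q6 -0.69 p [ 470.7 -303.   194.7]
[ 79.5  -1.7 154.7] rows>=4.2
```

View pics/w12.png

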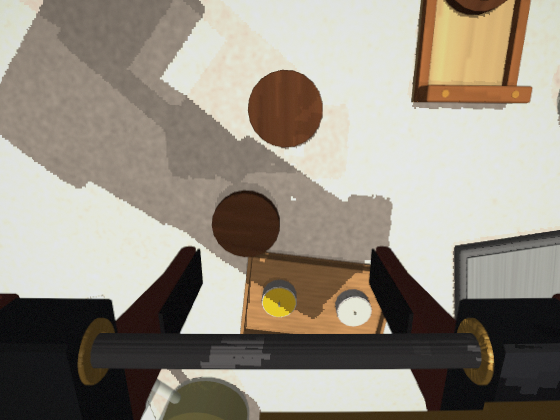

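The next plug-down lid is at (285,108) and the last at (246,222). Both tea lights stand flat in the carton at (279,300) and (354,307).

```bash

python3 jog.py '[[17,-0.5,25,0,0,0],[20,-0.5,30,0,0,0],[20,-0.5,30,0,0,0],[21,-0.6,30,0,0,0],[0,0,20,0,0,0]]' 88
python3 jog.py '[[0,0,12,0,0,0],[0,0,6,0,0,0],[0,0,3,0,0,0],[0,0,0,0,0,0],[0,0,0,0,0,0]]' 88
python3 go.py 461.3 -225.6 30.5
```

```text
t: 40.4
ee_pos: [459.0, -222.0, 57.4]
orientation: [-2.108, -2.323, 0.001]
ft_force: [-0.6, 0.8, 0.0]
width: 87.8
grasp_force: 0.0
t: 40.82
ee_pos: [461.8, -227.4, 39.6]
orientation: [2.115, 2.321, 0.001]
ft_force: [0.7, 0.8, -0.4]
width: 87.9
grasp_force: 0.0
yaw 1.6635 tilt [ 0.002 -0.001 -1.   ] q6 -0.57 p [ 461.8 -227.4   39.6]
[ 1.8 -0.4  9.1] rows>=0.2
```

```bash

python3 jog.py '[[1.8,0,6,0,0,0],[0,0,3,0,0,0],[0,0,0,0,0,0],[0,0,0,0,0,0],[0,0,0,0,0,0]]' 88
python3 jog.py '[[0,0,0,0,0,0],[0,0,0,0,0,0],[0,0,0,0,0,0],[0,0,0,0,0,0],[0,0,0,0,0,0]]' 55
python3 go.py
python3 jog.py '[[0,0,-15,0,0,0],[0,0,-30,0,0,0],[0,0,-30,0,0,0],[0,0,0,0,0,0],[0,0,0,0,0,0]]' 55
python3 go.py 621.1 -155.8 106
```

```text
t: 41.23
ee_pos: [460.8, -225.0, 29.9]
orientation: [2.116, 2.322, 0.0]
ft_force: [0.1, -0.5, 0.5]
width: 88.0
grasp_force: 0.0
t: 41.65
ee_pos: [460.9, -225.0, 29.8]
orientation: [2.116, 2.322, 0.0]
ft_force: [1.2, -0.2, 0.0]
width: 65.1
grasp_force: 30.0
yaw 1.6638 tilt [ 0. -0. -1.] q6 -0.57 p [ 460.9 -225.    29.8]
t: 42.07
ee_pos: [461.8, -225.4, 106.1]
orientation: [2.113, 2.32, 0.001]
ft_force: [-0.3, -0.1, -1.2]
width: 65.2
grasp_force: 30.0
yaw 1.6638 tilt [ 0.003 -0.002 -1.   ] q6 -0.57 p [ 461.8 -225.4  106.1]
[ 54.5 165.1   0.5] rows>=4.2
```

```bash

python3 jog.py '[[11,33,0,0,0,0],[11,33,0,0,0,0],[11,33,0,0,0,0],[11,33,0,0,0,0],[10.5,33,0,0,0,0]]' 55
python3 jog.py '[[0,0,10,0,0,0],[0,0,12,0,0,0],[0,0,0,0,0,0],[0,0,0,0,0,0],[0,0,0,0,0,0]]' 55
python3 jog.py '[[0,0,0,0,0,0],[0,0,0,0,0,0],[0,0,0,0,0,0]]' 55
python3 go.py 621.1 -155.8 37
python3 see.py w13 >/dev/null
```

```text
t: 42.48
ee_pos: [620.3, -154.2, 102.8]
orientation: [-2.114, -2.32, 0.002]
ft_force: [-0.4, 0.1, -1.3]
width: 65.1
grasp_force: 30.0
t: 42.9
ee_pos: [618.4, -155.8, 81.9]
orientation: [-2.116, -2.32, 0.002]
ft_force: [0.4, -0.3, -0.0]
width: 65.0
grasp_force: 30.0
t: 43.15
ee_pos: [620.0, -155.8, 83.4]
orientation: [2.116, 2.321, 0.001]
ft_force: [-1.0, 0.0, -0.5]
width: 65.1
grasp_force: 30.0
yaw 1.6632 tilt [ 0.001 -0.    -1.   ] q6 -0.36 p [ 620.  -155.8   83.4]
[-0.1  1.1 46.4] rows>=1.1
```

View pics/w13.png

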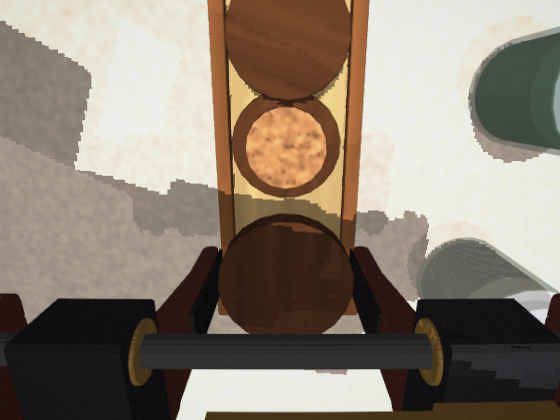

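U1's cork is at (286,147) with D2's disc at (288,40) just behind it. The held lid D1 is at (286,280). I'll check the wall position from view w12 before lowering.

```bash
python3 - <<'E'
from tray import *
n=np.array([.9956,.0937]);u=np.array([-.0937,.9956]);E=np.array([622.2,-190.8])
def st(P): return [(round(float((p[:2]-E)@u),1),round(float((p[:2]-E)@n),1)) for p in P]
d=np.load("pics/w12.npz");h=cv2.cvtColor(d["img"],cv2.COLOR_RGB2HSV)
for c in (455,475,495): print(c,[(r,tuple(h[r,c].tolist())) for r in range(78,108,2)])
print("foot",st(plane(d,[(475,85)],6)),"topinner",st(plane(d,[(475,87)],38)),"topouter",st(plane(d,[(475,102)],38)))
d=np.load("pics/w13.npz");print("U1",st(plane(d,[(286,147)],35)),"D2 edge",st(plane(d,[(287.5,100)],35)))
E
```

```text
455 [(78, (20, 112, 225)), (80, (20, 114, 222)), (82, (19, 116, 209)), (84, (19, 118, 193)), (86, (13, 167, 154)), (88, (13, 167, 166)), (90, (13, 168, 164)), (92, (13, 171, 166)), (94, (13, 171, 166)), (96, (12, 165, 168)), (98, (13, 165, 168)), (100, (12, 168, 158)), (102, (13, 86, 121)), (104, (15, 43, 154)), (106, (15, 44, 152))]
475 [(78, (19, 115, 222)), (80, (19, 116, 214)), (82, (19, 116, 204)), (84, (19, 118, 199)), (86, (13, 170, 153)), (88, (13, 166, 178)), (90, (12, 166, 174)), (92, (13, 169, 166)), (94, (13, 166, 161)), (96, (13, 166, 161)), (98, (13, 169, 164)), (100, (12, 168, 159)), (102, (12, 129, 107)), (104, (16, 44, 151)), (106, (16, 41, 149))]
495 [(78, (18, 115, 216)), (80, (19, 115, 217)), (82, (18, 116, 216)), (84, (18, 114, 196)), (86, (13, 163, 155)), (88, (13, 167, 174)), (90, (12, 167, 174)), (92, (13, 168, 175)), (94, (13, 167, 173)), (96, (13, 171, 164)), (98, (13, 167, 157)), (100, (12, 165, 159)), (102, (11, 144, 113)), (104, (16, 42, 151)), (106, (16, 43, 149))]
foot [(1.4, 11.8)] topinner [(-1.8, -4.7)] topouter [(-13.9, -2.8)]
U1 [(93.6, 0.1)] D2 edge [(118.7, 0.9)]
```

```bash

python3 jog.py '[[0,1,15,0,0,0],[0,0,12,0,0,0],[0,0,6,0,0,0],[0,0,3,0,0,0],[0,0,0,0,0,0]]' 55
python3 jog.py '[[0,0,4,0,0,0],[0,0,3,0,0,0],[0,0,0,0,0,0],[0,0,0,0,0,0],[0,0,0,0,0,0]]' 55
python3 go.py 621.1 -155.8 36.3
```

```text
t: 43.62
ee_pos: [620.1, -155.0, 45.1]
orientation: [-2.114, -2.321, 0.002]
ft_force: [0.1, 0.2, 0.1]
width: 65.4
grasp_force: 30.0
t: 44.03
ee_pos: [621.2, -155.3, 40.0]
orientation: [2.116, 2.322, 0.0]
ft_force: [-0.8, 0.3, -0.4]
width: 65.5
grasp_force: 30.0
yaw 1.6638 tilt [ 0. -0. -1.] q6 -0.36 p [ 621.2 -155.3   40. ]
[-0.5 -0.1  3.7] rows>=0.1
```

No contact force so far. I'll lower the rest of the way, release, and go for the last lid.

```bash

python3 jog.py '[[0,0,2,0,0,0],[0,0,1.5,0,0,0],[0,0,0,0,0,0],[0,0,0,0,0,0]]' 55
python3 jog.py '[[0,0,0,0,0,0],[0,0,0,0,0,0],[0,0,0,0,0,0]]' 80
python3 jog.py '[[0,0,-15,0,0,0],[0,0,-30,0,0,0],[0,0,-40,0,0,0],[0,0,-40,0,0,0],[0,0,-30,0,0,0]]' 88
python3 go.py 440 -410 195
```

```text
t: 44.37
ee_pos: [620.9, -155.3, 36.2]
orientation: [-2.116, -2.322, 0.0]
ft_force: [-0.1, 1.0, -0.7]
width: 65.0
grasp_force: 30.0
t: 44.62
ee_pos: [621.1, -155.3, 36.4]
orientation: [2.116, 2.322, 0.0]
ft_force: [0.4, -0.1, 0.4]
width: 79.0
grasp_force: 0.0
t: 45.03
ee_pos: [621.8, -155.4, 195.7]
orientation: [2.114, 2.32, 0.002]
ft_force: [1.4, 0.9, 1.1]
width: 87.8
grasp_force: 0.0
yaw 1.6638 tilt [ 0.003 -0.001 -1.   ] q6 -0.36 p [ 621.8 -155.4  195.7]
[-236.6 -204.6    0.3] rows>=7.5
```

```bash

python3 jog.py '[[-29,-25,0,0,0,0],[-29.5,-25.5,0,0,0,0],[-29.5,-25.5,0,0,0,0],[-29.5,-25.5,0,0,0,0],[-29.5,-25.5,0,0,0,0]]' 88
python3 jog.py '[[-29.5,-25.5,0,0,0,0],[-29.5,-25.5,0,0,0,0],[-29.5,-25.5,0,0,0,0],[0,0,0,0,0,0],[0,0,0,0,0,0]]' 88
python3 jog.py '[[0,0,0,0,0,0],[0,0,0,0,0,0],[0,0,0,0,0,0]]' 88
python3 see.py w14; python3 go.py 436 -338 40
```

```text
t: 45.45
ee_pos: [507.2, -314.6, 192.8]
orientation: [2.114, 2.322, 0.0]
ft_force: [0.7, -0.2, -0.4]
width: 87.6
grasp_force: 0.0
t: 45.87
ee_pos: [439.1, -410.3, 192.4]
orientation: [2.119, 2.317, 0.0]
ft_force: [-0.7, 0.1, 0.4]
width: 87.9
grasp_force: 0.0
t: 46.12
ee_pos: [441.1, -407.5, 191.5]
orientation: [2.114, 2.324, 0.0]
ft_force: [-0.1, 0.4, -0.7]
width: 87.7
grasp_force: 0.0
cork (4091, [389.6, 198.3], [317, 164, 128, 101]) [ 536.1 -400.8   29. ]
dark (4421, [285.7, 116.0], [249, 78, 74, 77]) [ 433.1 -336.6   29. ]
dark (6733, [327.2, 221.0], [274, 157, 117, 109]) [ 481.3 -428.4   29. ]
dark (553, [430.9, 225.2], [418, 183, 28, 88]) [ 580.4 -423.2   29. ]
yaw 1.6658 tilt [ 0.  0. -1.] q6 -0.86 p [ 441.1 -407.5  191.4]
[ 69.7   1.5 151.4] rows>=4.0
```

```bash

python3 jog.py '[[15,-0.3,25,0,0,0],[18,-0.3,30,0,0,0],[18,-0.3,30,0,0,0],[20,-0.3,30,0,0,0],[0,0,20,0,0,0]]' 88
python3 jog.py '[[0,0,10,0,0,0],[0,0,6,0,0,0],[0,0,3,0,0,0],[0,0,0,0,0,0],[0,0,0,0,0,0]]' 88
python3 go.py 433.3 -336.4 30.3
```

```text
t: 46.58
ee_pos: [430.8, -333.2, 53.8]
orientation: [-2.109, -2.321, -0.0]
ft_force: [-0.4, 0.1, 1.0]
width: 88.0
grasp_force: 0.0
t: 47.0
ee_pos: [433.3, -338.9, 38.2]
orientation: [2.115, 2.321, 0.0]
ft_force: [0.0, 0.6, -0.5]
width: 88.0
grasp_force: 0.0
yaw 1.6635 tilt [ 0.002 -0.001 -1.   ] q6 -0.78 p [ 433.3 -338.9   38.2]
[2.5 0.3 7.9] rows>=0.2
```

```bash

python3 jog.py '[[2.5,0,5,0,0,0],[0,0,2.5,0,0,0],[0,0,0,0,0,0],[0,0,0,0,0,0],[0,0,0,0,0,0]]' 88
python3 jog.py '[[0,0,0,0,0,0],[0,0,0,0,0,0],[0,0,0,0,0,0],[0,0,0,0,0,0],[0,0,0,0,0,0]]' 55
python3 go.py
python3 jog.py '[[0,0,-15,0,0,0],[0,0,-30,0,0,0],[0,0,-35,0,0,0],[0,0,0,0,0,0],[0,0,0,0,0,0]]' 55
python3 go.py 599 79.2 110
```

```text
t: 47.42
ee_pos: [432.3, -335.7, 29.9]
orientation: [2.116, 2.322, 0.0]
ft_force: [-0.6, 0.5, -0.1]
width: 87.9
grasp_force: 0.0
t: 47.83
ee_pos: [432.4, -335.6, 29.8]
orientation: [2.116, 2.322, 0.0]
ft_force: [0.2, -0.7, 0.6]
width: 65.2
grasp_force: 30.0
yaw 1.6638 tilt [ 0. -0. -1.] q6 -0.77 p [ 432.4 -335.6   29.8]
t: 48.25
ee_pos: [433.3, -336.4, 111.5]
orientation: [2.113, 2.319, 0.0]
ft_force: [0.3, -0.0, -0.4]
width: 65.2
grasp_force: 30.0
yaw 1.6638 tilt [ 0.003 -0.003 -1.   ] q6 -0.77 p [ 433.3 -336.4  111.5]
[398.4 203.6   1. ] rows>=10.7
```

```bash

python3 jog.py '[[34,17.5,0,0,0,0],[36.5,18.5,0,0,0,0],[36.5,18.5,0,0,0,0],[36.5,18.5,0,0,0,0],[36.5,18.5,0,0,0,0]]' 55
python3 jog.py '[[36.5,18.5,0,0,0,0],[36.5,18.5,0,0,0,0],[36.5,18.5,0,0,0,0],[36.5,18.5,0,0,0,0],[36.5,18.5,0,0,0,0]]' 55
python3 jog.py '[[35,18,0,0,0,0],[0,0,10,0,0,0],[0,0,12,0,0,0],[0,0,0,0,0,0],[0,0,0,0,0,0]]' 55
python3 jog.py '[[0,0,0,0,0,0],[0,0,0,0,0,0],[0,0,0,0,0,0],[0,0,0,0,0,0]]' 55
python3 go.py 599 79.2 36.3
```

```text
t: 48.67
ee_pos: [505.9, -145.9, 108.2]
orientation: [-2.115, -2.32, 0.002]
ft_force: [0.4, -0.3, -1.0]
width: 65.6
grasp_force: 30.0
t: 49.08
ee_pos: [581.0, 44.5, 108.0]
orientation: [-2.114, -2.321, 0.003]
ft_force: [0.9, -0.5, -0.2]
width: 65.4
grasp_force: 30.0
t: 49.5
ee_pos: [594.3, 77.7, 85.6]
orientation: [-2.115, -2.319, 0.006]
ft_force: [-0.3, -0.6, -0.5]
width: 65.3
grasp_force: 30.0
t: 49.83
ee_pos: [596.7, 78.3, 88.3]
orientation: [2.117, 2.321, 0.001]
ft_force: [0.4, 0.5, 0.1]
width: 65.4
grasp_force: 30.0
yaw 1.6627 tilt [ 0.001  0.    -1.   ] q6 0.02 p [596.7  78.3  88.3]
[ 0.7  2.3 52. ] rows>=1.2
```

```bash

python3 jog.py '[[0.7,2,15,0,0,0],[0,0,15,0,0,0],[0,0,8,0,0,0],[0,0,4,0,0,0],[0,0,0,0,0,0]]' 55
python3 jog.py '[[0,0,4,0,0,0],[0,0,3,0,0,0],[0,0,0,0,0,0],[0,0,0,0,0,0],[0,0,0,0,0,0]]' 55
python3 go.py 599 79.2 36.3
```

```text
t: 50.25
ee_pos: [597.8, 79.7, 45.0]
orientation: [-2.115, -2.321, 0.002]
ft_force: [-0.2, -0.1, -0.3]
width: 65.5
grasp_force: 30.0
t: 50.67
ee_pos: [598.6, 79.9, 39.1]
orientation: [2.116, 2.322, 0.001]
ft_force: [0.1, -0.2, -0.3]
width: 65.3
grasp_force: 30.0
yaw 1.6639 tilt [ 0.  0. -1.] q6 0.02 p [598.6  79.9  39.1]
[-0.7  0.4  2.8] rows>=0.1
```

```bash

python3 jog.py '[[0,0,2,0,0,0],[0,0,0.8,0,0,0],[0,0,0,0,0,0],[0,0,0,0,0,0]]' 55
python3 jog.py '[[0,0,0,0,0,0],[0,0,0,0,0,0],[0,0,0,0,0,0]]' 80
python3 jog.py '[[0,0,-15,0,0,0],[0,0,-30,0,0,0],[0,0,-40,0,0,0],[0,0,-40,0,0,0],[-15,-20,-35,0,0,0]]' 60
python3 jog.py '[[-15,-20,-30,0,0,0],[-15,-20,-30,0,0,0],[-15,-20,-10,0,0,0],[0,0,0,0,0,0.12],[0,0,0,0,0,0.125]]' 60
python3 jog.py '[[0,0,0,0,0,0.125],[0,0,0,0,0,0.125],[0,0,0,0,0,0.125],[0,0,0,0,0,0.125],[0,0,0,0,0,0.125]]' 60
python3 jog.py '[[0,0,0,0,0,0.125],[0,0,0,0,0,0.125],[0,0,0,0,0,0.125],[0,0,0,0,0,0.125],[0,0,0,0,0,0.125]]' 60
python3 jog.py '[[0,0,0,0,0,0.075],[0,0,0,0,0,0],[0,0,0,0,0,0],[0,0,0,0,0,0]]' 60
python3 see.py w15 >/dev/null; python3 go.py 585.5 202 130
```

```text
t: 51.0
ee_pos: [598.3, 79.9, 35.9]
orientation: [-2.116, -2.322, 0.0]
ft_force: [-0.5, -0.2, -0.1]
width: 65.3
grasp_force: 30.0
t: 51.25
ee_pos: [598.4, 79.9, 36.0]
orientation: [2.116, 2.322, 0.0]
ft_force: [0.0, 0.7, -0.2]
width: 78.9
grasp_force: 0.0
t: 51.67
ee_pos: [583.3, 65.1, 197.9]
orientation: [2.112, 2.322, 0.006]
ft_force: [0.4, -0.4, 1.2]
width: 60.2
grasp_force: 0.0
t: 52.08
ee_pos: [524.4, 12.4, 266.6]
orientation: [2.389, 2.037, 0.003]
ft_force: [0.3, 0.0, 0.6]
width: 60.0
grasp_force: 0.0
t: 52.5
ee_pos: [524.7, 13.2, 264.9]
orientation: [-2.901, -1.205, 0.0]
ft_force: [-0.8, 0.8, 0.2]
width: 59.7
grasp_force: 0.0
t: 52.92
ee_pos: [524.7, 13.2, 264.9]
orientation: [-3.131, -0.255, -0.0]
ft_force: [0.3, -0.2, -0.8]
width: 60.1
grasp_force: 0.0
t: 53.25
ee_pos: [524.8, 13.2, 264.9]
orientation: [-3.138, -0.151, 0.0]
ft_force: [1.2, -0.1, 0.3]
width: 60.2
grasp_force: 0.0
yaw 0.0957 tilt [ 0.  0. -1.] q6 1.48 p [524.8  13.2 264.9]
[  78.4 -182.1  134.9] rows>=5.8
```

View pics/w15.png

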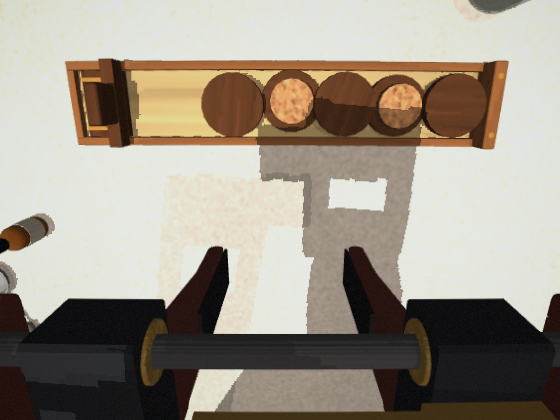

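That is all five lids lying in the row: D (233,104), U (292,100), D (344,104), U (400,103), D (455,105), with the follower back at (112,103). I've now viewed 16 pictures, two over the 14 allowed. I won't view any more and will check by numbers instead.

```bash

python3 jog.py '[[15,-34,20,0,0,0.002],[16,-37,20,0,0,0],[16,-37,20,0,0,0],[16,-37,20,0,0,0],[15,-37,20,0,0,0]]' 60
python3 jog.py '[[0,0,20,0,0,0],[0,0,14,0,0,0],[0,0,0,0,0,0],[0,0,0,0,0,0],[0,0,0,0,0,0]]' 60
python3 jog.py '[[0,0,0,0,0,0],[0,0,0,0,0,0]]' 60
python3 go.py 585.3 203 61
```

```text
t: 53.72
ee_pos: [582.6, 191.7, 170.1]
orientation: [-3.138, -0.146, -0.001]
ft_force: [0.5, -0.7, 1.0]
width: 59.9
grasp_force: 0.0
t: 54.13
ee_pos: [582.6, 189.9, 137.7]
orientation: [-3.138, -0.144, -0.001]
ft_force: [0.3, -0.6, -0.7]
width: 59.8
grasp_force: 0.0
t: 54.3
ee_pos: [582.8, 189.9, 138.3]
orientation: [-3.138, -0.143, -0.003]
ft_force: [0.4, -0.5, -0.3]
width: 60.0
grasp_force: 0.0
yaw 0.0914 tilt [ 0.002  0.001 -1.   ] q6 1.77 p [582.8 189.9 138.3]
[  3.5 -12.8  77.3] rows>=1.9
```

```bash

python3 jog.py '[[3.5,-13,10,0,0,-0.003],[0,0,25,0,0,0],[0,0,25,0,0,0],[0,0,12,0,0,0],[0,0,5,0,0,0]]' 60
python3 jog.py '[[0,0,0,0,0,0],[0,0,0,0,0,0],[0,0,0,0,0,0],[0,0,0,0,0,0]]' 60
python3 go.py 585.3 203 61
python3 jog.py '[[0,0,0,0,0,0],[0,0,0,0,0,0],[0,0,0,0,0,0],[0,0,0,0,0,0],[0,0,0,0,0,0]]' 5
python3 jog.py '[[0,0,0,0,0,0],[0,0,0,0,0,0],[0,0,0,0,0,0],[0,0,0,0,0,0],[0,0,0,0,0,0]]' 5
python3 go.py
```

```text
t: 54.72
ee_pos: [583.1, 203.4, 57.6]
orientation: [3.137, 0.149, -0.005]
ft_force: [-0.6, 0.7, -0.5]
width: 59.9
grasp_force: 0.0
t: 55.05
ee_pos: [585.2, 203.6, 61.2]
orientation: [-3.137, -0.149, -0.003]
ft_force: [0.3, 0.2, -0.4]
width: 60.2
grasp_force: 0.0
yaw 0.0947 tilt [ 0.002  0.001 -1.   ] q6 1.79 p [585.2 203.6  61.2]
[-0.   0.6  0.2] rows>=0.0
t: 55.47
ee_pos: [584.4, 203.4, 60.0]
orientation: [-3.138, -0.149, -0.0]
ft_force: [0.0, -0.7, 0.2]
width: 30.4
grasp_force: 0.0
t: 55.88
ee_pos: [584.4, 203.4, 59.9]
orientation: [-3.138, -0.148, 0.0]
ft_force: [-0.6, 0.3, 0.5]
width: 13.6
grasp_force: 30.0
yaw 0.0945 tilt [-0.  0. -1.] q6 1.79 p [584.4 203.4  59.9]
```

```bash

python3 jog.py '[[0,6,0,0,0,0],[0,8,0,0,0,0],[0,8,0,0,0,0],[0,8,0,0,0,0],[0,8,0,0,0,0]]' 5
python3 jog.py '[[0,8,0,0,0,0],[0,8,0,0,0,0],[0,8,0,0,0,0],[0,8,0,0,0,0],[0,6,0,0,0,0]]' 5
python3 jog.py '[[0,2,0,0,0,0],[0,1,0,0,0,0],[0,1,0,0,0,0],[0,1,0,0,0,0],[0,1,0,0,0,0]]' 5
python3 jog.py '[[0,1,0,0,0,0],[0,1,0,0,0,0],[0,1,0,0,0,0],[0,1,0,0,0,0],[0,1,0,0,0,0]]' 5
python3 go.py 595.1 97.8 60
```

```text
t: 56.3
ee_pos: [587.9, 164.6, 59.9]
orientation: [-3.138, -0.148, 0.0]
ft_force: [-0.7, 3.1, -0.9]
width: 13.8
grasp_force: 30.0
t: 56.72
ee_pos: [591.5, 126.6, 59.9]
orientation: [3.138, 0.148, -0.001]
ft_force: [-1.3, 3.7, 0.7]
width: 14.0
grasp_force: 30.0
t: 57.13
ee_pos: [591.9, 121.9, 59.9]
orientation: [-3.138, -0.149, 0.001]
ft_force: [-3.1, 2.8, 0.7]
width: 14.4
grasp_force: 30.0
t: 57.55
ee_pos: [592.4, 116.7, 59.9]
orientation: [3.138, 0.149, -0.001]
ft_force: [-3.9, 2.2, 1.7]
width: 14.0
grasp_force: 30.0
yaw 0.0949 tilt [-0. -0. -1.] q6 1.65 p [592.4 116.7  59.9]
[ 0.9 19.1 -0.1] rows>=0.5
```

```bash

python3 jog.py '[[-0.3,1,0,0,0,0],[-0.2,1,0,0,0,0],[0,1,0,0,0,0],[0,1,0,0,0,0],[0,1,0,0,0,0]]' 5
python3 jog.py '[[0,1,0,0,0,0],[0,1,0,0,0,0],[0,1,0,0,0,0],[0,1,0,0,0,0],[0,1,0,0,0,0]]' 5
python3 jog.py '[[0,1,0,0,0,0],[0,1,0,0,0,0],[0,1,0,0,0,0]]' 5
```

```text
t: 57.97
ee_pos: [592.8, 111.7, 59.9]
orientation: [-3.138, -0.149, -0.001]
ft_force: [-0.8, 2.4, -1.1]
width: 13.9
grasp_force: 30.0
t: 58.38
ee_pos: [593.2, 106.8, 59.9]
orientation: [-3.138, -0.149, -0.001]
ft_force: [-0.4, 4.2, -3.3]
width: 14.0
grasp_force: 30.0
t: 58.63
ee_pos: [593.5, 103.8, 59.9]
orientation: [-3.138, -0.149, -0.001]
ft_force: [1.0, 5.0, -3.1]
width: 13.8
grasp_force: 30.0
```

```bash

python3 jog.py '[[0,1,0,0,0,0],[0,1,0,0,0,0],[0,1,0,0,0,0]]' 5
python3 jog.py '[[0,0.7,0,0,0,0],[0,0.7,0,0,0,0],[0,0.6,0,0,0,0]]' 5
python3 jog.py '[[0,0.5,0,0,0,0],[0,0.5,0,0,0,0]]' 5
python3 go.py 595.1 97.8 60
```

```text
t: 58.88
ee_pos: [593.6, 102.6, 59.9]
orientation: [-3.135, -0.147, -0.001]
ft_force: [-1.3, 20.9, -4.0]
width: 14.2
grasp_force: 30.0
t: 59.13
ee_pos: [593.7, 102.3, 59.9]
orientation: [-3.134, -0.147, -0.001]
ft_force: [-1.1, 27.4, -4.7]
width: 14.1
grasp_force: 30.0
t: 59.3
ee_pos: [593.6, 102.2, 59.9]
orientation: [-3.133, -0.147, -0.001]
ft_force: [-2.5, 32.2, -5.1]
width: 14.1
grasp_force: 30.0
yaw 0.0939 tilt [ 0.     0.005 -1.   ] q6 1.62 p [593.6 102.2  59.9]
[ 1.   4.5 -0.1] rows>=0.1
```

```bash

python3 jog.py '[[0,0,0,0,0,0],[0,-0.6,0,0,0,0],[0,-0.6,0,0,0,0],[0,0,0,0,0,0]]' 5
python3 jog.py '[[0,0,0,0,0,0],[0,0,0,0,0,0],[0,0,0,0,0,0],[0,0,0,0,0,0],[0,0,0,0,0,0]]' 50
python3 go.py
python3 jog.py '[[0,0,-15,0,0,0],[0,0,-35,0,0,0],[0,0,-40,0,0,0],[-20,0,-35,0,0,0],[-35,0,-20,0,0,0]]' 50
python3 jog.py '[[-30,38,-20,0,0,0],[0,38,-20,0,0,0],[0,25,-15,0,0,0],[0,0,0,0,0,0],[0,0,0,0,0,0]]' 50
python3 jog.py '[[0,0,0,0,0,0],[0,0,0,0,0,0],[0,0,0,0,0,0]]' 50
python3 see.py w16; python3 go.py
```

```text
t: 59.63
ee_pos: [593.7, 102.3, 59.9]
orientation: [-3.134, -0.148, -0.001]
ft_force: [-2.3, 21.4, -5.0]
width: 13.8
grasp_force: 30.0
t: 60.05
ee_pos: [594.0, 98.4, 60.1]
orientation: [3.138, 0.148, 0.001]
ft_force: [-0.2, 0.2, 0.1]
width: 43.7
grasp_force: 0.0
yaw 0.0945 tilt [ 0. -0. -1.] q6 1.62 p [594.   98.4  60.1]
t: 60.47
ee_pos: [543.1, 93.7, 209.2]
orientation: [-3.138, -0.148, -0.013]
ft_force: [0.3, 0.7, 1.6]
width: 49.9
grasp_force: 0.0
t: 60.88
ee_pos: [524.5, -1.5, 256.4]
orientation: [3.138, 0.144, 0.004]
ft_force: [0.2, 0.5, -0.8]
width: 50.0
grasp_force: 0.0
t: 61.13
ee_pos: [523.5, 0.6, 254.2]
orientation: [-3.138, -0.151, 0.003]
ft_force: [1.2, 0.1, 0.5]
width: 50.0
grasp_force: 0.0
cork (1125, [114.2, 60.5], [47, 56, 135, 10]) [627.6 184.   29. ]
cork (2355, [340.3, 60.7], [205, 56, 273, 11]) [648.3 -41.6  29. ]
cork (1077, [490.1, 101.1], [478, 57, 25, 91]) [ 625.9 -202.2   29. ]
cork (3043, [103.6, 87.8], [62, 67, 98, 45]) [600.4 196.   29. ]
cork (536, [405.3, 71.3], [367, 67, 76, 17]) [ 645.1 -108.3   29. ]
cork (1625, [285.7, 97.6], [264, 75, 44, 46]) [607.9   9.2  29. ]
cork (1064, [396.2, 95.9], [374, 80, 44, 32]) [ 620.7 -103.5   29. ]
cork (500, [98.6, 126.9], [70, 122, 63, 13]) [560.4 203.4  29. ]
cork (1004, [123.5, 139.5], [61, 136, 126, 8]) [549.5 177.3  29. ]
dark (18052, [320.1, 103.7], [158, 54, 333, 92]) [605.3 -26.6  29. ]
yaw 0.0960 tilt [-0.002  0.    -1.   ] q6 1.45 p [523.5   0.6 254.3]
```

```bash
python3 - <<'E'
from tray import *
n=np.array([.9956,.0937]);u=np.array([-.0937,.9956]);E=np.array([622.2,-190.8])
def st(P): return [(round(float((p[:2]-E)@u),1),round(float((p[:2]-E)@n),1)) for p in P]
d=np.load("pics/w16.npz")
g=cv2.cvtColor(d["img"],cv2.COLOR_RGB2GRAY)[45:160,140:510];g=cv2.createCLAHE(3,(4,4)).apply(cv2.resize(g,None,fx=2,fy=2,interpolation=cv2.INTER_CUBIC))
for lo,hi,t in((57,70,"disc"),(36,50,"cork")):
    c=cv2.HoughCircles(g,cv2.HOUGH_GRADIENT,1,60,param1=100,param2=18,minRadius=lo,maxRadius=hi)
    for x,y,r in sorted(c[0].tolist()):
        p=(x/2+140,y/2+45);print(t,np.round(p,1),r/2,st(plane(d,[p],35)))
h=cv2.cvtColor(d["img"],cv2.COLOR_RGB2HSV)
print("foll",[(c,tuple(h[104,c].tolist())) for c in range(150,220,4)])
print("wall inner top",st(plane(d,[(478,104)],38)))
t=viewer.get_image("top");print("top teas",plane(t,[x[1] for x in blobs(t,(22,150,60),(35,255,255),20,(430,170,490,255))],22))
E
```

```text
disc [229.8 102.2] 34.150001525878906 [(257.2, -0.2)]
disc [285.8  97.2] 31.899999618530273 [(200.5, 4.7)]
disc [341.8 101.8] 34.150001525878906 [(143.7, 0.6)]
disc [392.2 102.8] 31.950000762939453 [(92.3, -0.1)]
disc [450.2 101.8] 34.150001525878906 [(32.9, 1.4)]
cork [287.2  98.2] 23.600000381469727 [(198.9, 3.8)]
cork [393.2 101.2] 24.700000762939453 [(91.4, 1.4)]
cork [436.8 112.8] 20.25 [(45.5, -9.5)]
foll [(150, (22, 105, 231)), (154, (22, 106, 231)), (158, (22, 105, 230)), (162, (11, 164, 104)), (166, (11, 166, 117)), (170, (11, 169, 118)), (174, (11, 161, 90)), (178, (10, 159, 106)), (182, (12, 168, 111)), (186, (11, 158, 100)), (190, (10, 149, 36)), (194, (5, 138, 35)), (198, (11, 165, 34)), (202, (10, 161, 65)), (206, (12, 168, 114)), (210, (12, 166, 109)), (214, (11, 163, 111)), (218, (12, 164, 112))]
wall inner top [(5.5, -0.5)]
top teas [[ 473.6 -424.1   22. ]]
```

```bash
python3 -c "
from workcell import ctrl, viewer, telemetry
print(ctrl.close_job())"
```

```text
the job is handed in; nothing more can be done
None
```

I handed the job in at about 61 s: both tea lights are in the carton, and all five lids are in the row (plug down, up, down, up, down) with the follower pressed to about 30 N and left there. One plug-up lid sits about 3 mm off the row's line, I checked the finished row only by image measurements rather than by eye, and I viewed 16 pictures, two over the 14 allowed.

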